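# Close the washed storage jars with the lids from the drying stack

## Robot

A 7-joint arm with a two-finger parallel gripper is mounted at the origin on a cart in front of the work surface, level with it; the furniture and walls round the work are solid. World frame = base frame: x ahead of the robot, y to its left, z up, the work surface at z = 0. Lengths are in m, angles in rad, forces in N, time in s.
With the tool pointing down it reaches from about 0.4 to 0.85 m from the base axis. Payload 4.5 kg.
Tool frame: the origin (TCP) lies between the finger pads; the fingertips stand 25 mm ahead of it and the grasp point (between the pads) lies 6 mm ahead of it (r.tips_ahead is the distance from the TCP to the fingertips, in m); z points along the fingers, y is the direction in which the jaws open and shut (so a half turn about z gives the same grasp; the last joint's range is limited). The gripper opens to 88 mm and grips with 3 to 60 N. Pads are 18 mm wide; open, the fingers measure 123 mm over their backs; the gripper's body (75 mm by 187 mm) begins 45 mm behind the grasp point.
Start: joints at [1.275, 0.689, -0.195, 1.565, 0.157, 0.902, -0.215], TCP at [0.202, -0.591, 0.264] pointing down, gripper open.
Joint ranges: [-3.01, 3.01], [-0.46, 2.08], [-1.47, 1.51], [0.13, 2.56], [-1, 4.14], [0.04, 2.09], [-2.66, 2.66]. Speed limits (rad/s): [2.57, 2.57, 3.14, 3.14, 3.14, 3.14, 3.14].

## Interface

Orientations are given as a unit quaternion [x, y, z, w].
In Python, from plant import r, imaging gives the robot as it stands.
- The arm moves only by the tool send_rows, never from a script. Its argument "moves" is one flat list of numbers, 6 for each row, row after row: the shift along the tool's x, y, z in m, then the turn, a rotation vector about the tool's x, y, z in degrees. A call has exactly 5 rows; each row is the pose to reach, as a shift and turn from the pose measured when the call began, along the tool's axes at that moment; what a row does not reach only later rows make up. A row lasts 1/12 s, in which the tool goes at most 41.7 mm and 7.16 degrees, less where a joint would pass 70% of its speed; a pose out of reach is approached as far as the arm can. A call with a gripper value outside its range is refused whole. "claw" is the closure, from -1 (fully open) to 1 (shut), so that 0 is half open, set as the call begins (left out, the last holds). The fingers move at their own pace and stop on an object; "grip_force" is the grip in N (left out, the last holds). Time passes only in rows, so rows that repeat a pose let the fingers close, or fill a call up. It gives the time, the measured TCP pose, the force and the opening at its end, in the units of the state.
- r.get_state(): the state, without advancing time (a new reading comes with each control period).
- imaging.snapshot(name): name is "side" or "top"; returns a dict with "image" (400x640x3 uint8, red, green, blue), "depth" (400x640 float32, m along the optical axis (not along the pixel's ray), 0 where there is no reading), "mtx" (3x3 intrinsics, pixels), "rvec" (rotation vector, rad) and "tvec" (3), from world to camera coordinates, as OpenCV has them. Camera axes: x right, y down, z forward; pixel columns grow to the right and rows downward; lengths in m; the calibration is good to about 2 mm. A picture is of the moment at which its call begins.
- r.finish_job(): hands the job in, once; it reports no verdict.
Trained networks look in a picture, given as the dict that the camera call returned (one of the last four; its "shot" number tells which), for a name from the list of things; names that differ only in an ending like _2 or _b are one class to them, and where a whole thing is asked for, a point or a joint stands for the part that bears it (a point fixed in the world has none). Each returns a list of dicts, best first, with "score" (0 to 1); they miss things now and then, are a little off and sometimes report something else, mostly with a low value. They report only what shows in the picture. A call takes as long as a camera call. They do not tell look-alikes from the thing itself.
- imaging.look_for(query, picture): "box" ([centre column, centre row, width, height] as shares, 0 to 1, of the picture: columns of its width, rows of its height, round what is visible of it).
- imaging.silhouettes(query, picture): "pixels" (400x640 bool, what is visible of it) and "box" ([centre column, centre row, width, height] as shares, 0 to 1, of the picture: columns of its width, rows of its height, round what is visible of it).
- imaging.pinpoint(query, picture): "point" ([column, row] as shares, 0 to 1, of the picture: columns of its width, rows of its height: a listed point, or the origin of a listed thing).
The state is a dict: "clock": time; "q": joint angles; "qd": joint speeds; "joint_torque": joint torques, N m; "tool_pos": TCP position; "eef_rot": TCP orientation; "contact_force": force on the tool from outside, world axes, zero at the start; "moment": the same for the moment, N m; "opening": opening from 0.0 (shut) to 1.0 (fully open).
Only numpy, scipy, OpenCV 4.12 (cv2) and the standard library are available. Lean on these libraries where they do the work, as an engineer would, in place of code of your own. Each camera call takes 0.05 s, during which the arm holds its last target.

## Task

The four stoneware storage jars and their wooden lids have been washed, and the lids were left to dry in a stack. Take the stack apart and close every jar with the lid of its own size: spigot down in the mouth, the disc lying flat on the rim. Leave the jars standing upright where they are, and do not push the timer or the peeler about.

Things in the scene. Friction and masses are not known exactly. Their poses are not given: they have to be found in the camera images.
- lid_large: large flat round lid of dark wood: disc 67 mm across and 16 mm thick, held by its edge; below it a turned spigot 47 mm across and 10 mm long, its lower 4 mm bevelled to 43 mm. 26 mm high in all, 0.02 to 0.06 kg. lowest in the stack, standing on the worktop. Origin: centre of the spigot's underside, so the disc spans z = 10 to 26 mm; z axis up through the disc. Belongs to jar_large.
- lid_medium: medium flat round lid of light wood: disc 58 mm across and 16 mm thick, held by its edge; below it a turned spigot 38 mm across and 10 mm long, its lower 4 mm bevelled to 34 mm. 26 mm high in all, 0.02 to 0.06 kg. in the stack it lies on lid_large. Origin: centre of the spigot's underside, so the disc spans z = 10 to 26 mm; z axis up through the disc. Belongs to jar_medium.
- lid_small: small flat round lid of mid-brown wood: disc 49 mm across and 16 mm thick, held by its edge; below it a turned spigot 29 mm across and 10 mm long, its lower 4 mm bevelled to 25 mm. 26 mm high in all, 0.02 to 0.06 kg. in the stack it lies on lid_medium. Origin: centre of the spigot's underside, so the disc spans z = 10 to 26 mm; z axis up through the disc. Belongs to jar_small.
- lid_tiny: tiny flat round lid of light wood: disc 40 mm across and 16 mm thick, held by its edge; below it a turned spigot 20 mm across and 10 mm long, its lower 4 mm bevelled to 16 mm. 26 mm high in all, 0.02 to 0.06 kg. in the stack it lies on lid_small. Origin: centre of the spigot's underside, so the disc spans z = 10 to 26 mm; z axis up through the disc. Belongs to jar_tiny.
- jar_large: large open stoneware jar, cream glaze: 95 mm high, body 80 mm across, straight neck 59 mm across outside over the top 17 mm, round mouth 53 mm across (3 mm play all round the spigot of its lid). Origin: centre of the underside; z axis up. With its lid home the lid's origin is 85 mm above the jar's and the disc lies on the rim. Stands loose, 0.2 to 0.6 kg.
- jar_medium: medium open stoneware jar, slate blue glaze: 84 mm high, body 70 mm across, straight neck 50 mm across outside over the top 17 mm, round mouth 44 mm across (3 mm play all round the spigot of its lid). Origin: centre of the underside; z axis up. With its lid home the lid's origin is 74 mm above the jar's and the disc lies on the rim. Stands loose, 0.2 to 0.6 kg.
- jar_small: small open stoneware jar, sage green glaze: 74 mm high, body 60 mm across, straight neck 41 mm across outside over the top 17 mm, round mouth 35 mm across (3 mm play all round the spigot of its lid). Origin: centre of the underside; z axis up. With its lid home the lid's origin is 64 mm above the jar's and the disc lies on the rim. Stands loose, 0.2 to 0.6 kg.
- jar_tiny: tiny open stoneware jar, terracotta glaze: 64 mm high, body 50 mm across, straight neck 32 mm across outside over the top 17 mm, round mouth 26 mm across (3 mm play all round the spigot of its lid). Origin: centre of the underside; z axis up. With its lid home the lid's origin is 54 mm above the jar's and the disc lies on the rim. Stands loose, 0.2 to 0.6 kg.
- timer: bystander: wind-up kitchen timer, white dome with a bar grip on a black base, 65 mm across, 52 mm high; origin: centre of its underside
- peeler: bystander: white vegetable peeler lying flat at the right-hand end of the worktop, 170 mm long, 25 mm wide, 18 mm high; origin: centre of its underside
There are look-alikes about, which are no part of the job. What is shaped like the lid_medium but purple is not meant.

How it is judged:
By the outcome, as a careful person would: the job done as asked, in the order asked, and still so for the second after the job is handed in, with the robot touching nothing.
It also fails if it takes over 96 s, if anything falls off the work surface, if the arm or the gripper's body presses on something with over 40 N, if the wrist force passes 120 N, or if a joint passes its speed limit or range.

## Working session

There is one attempt and no reset: what is moved stays moved. The work goes in short steps, Python scripts to look and compute and a tool call to move; the robot and the scene stay as the last step left them, time stands still between calls to the robot, and variables do not carry over. Pictures are saved under pics/ and viewed, and the job is handed in when it is done.

Besides the shell and the picture viewer there is one more tool, called after ">>>" as name(argument=value, ...), one argument or row to a line, values as JSON. send_rows: Moves the arm, as the interface text tells. Its arguments: {"type":"object","properties":{"moves":{"type":"array"},"claw":{"type":"number"},"grip_force":{"type":"number"}},"required":["moves"]}

```bash
ls; mkdir -p pics; python3 - <<'E'
from plant import r, imaging
import cv2
print(r.get_state())
for n in("side","top"):
    s=imaging.snapshot(n); cv2.imwrite(f"pics/{n}0.png",s["image"][...,::-1]); print(n,s["mtx"],s["rvec"],s["tvec"])
E
```

```text
pics
{'clock': 0.0, 'q': array([ 1.27477918,  0.69001724, -0.19450001,  1.56635399,  0.15736311,
        0.9024647 , -0.21513224]), 'qd': array([ 0.0012845 , -0.00039746, -0.00177812,  0.00077627, -0.0006425 ,
       -0.0012969 ,  0.00111349]), 'joint_torque': array([-3.05351068e-04, -5.27564728e+01, -1.26687918e+00, -1.53429687e+01,
       -5.26564848e-02,  6.61678831e-03,  1.68708639e-04]), 'tool_pos': array([ 0.20216677, -0.59078326,  0.26288623]), 'eef_rot': array([ 9.86426236e-01,  1.64202400e-01, -2.41522068e-04, -8.90933887e-04]), 'contact_force': array([-0.68942728,  0.5654809 , -0.17512709]), 'moment': array([-0.00461931, -0.00526414,  0.0240653 ]), 'opening': 1.0006707459977227}
side [[476.63858902   0.         318.25627113]
 [  0.         476.63858902 198.57356357]
 [  0.           0.           1.        ]] [ 0.63272696 -2.36727465  1.45330084] [0.46884204 0.22086992 0.67142697]
top [[507.43157766   0.         317.14511318]
 [  0.         507.43157766 194.40324769]
 [  0.           0.           1.        ]] [ 2.16818487 -2.1776803   0.14658172] [-0.03961701  0.54741718  0.99417028]
```

View pics/side0.png

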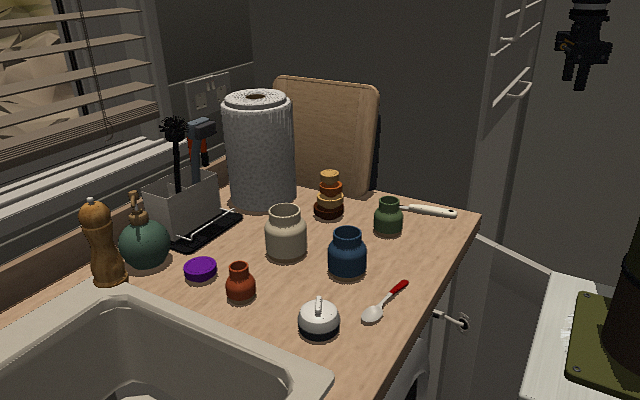

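View pics/top0.png

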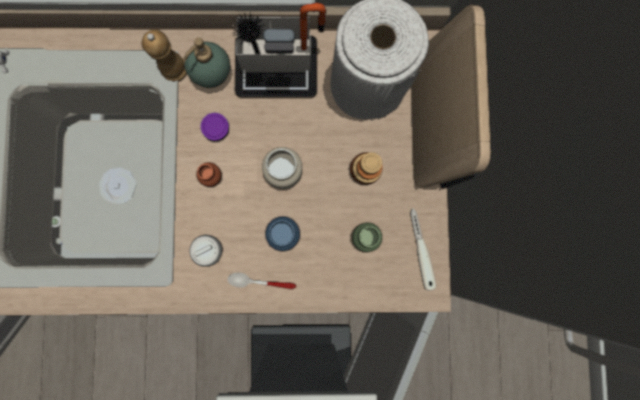

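The side view shows the lid stack at about (330,195), the jars at (286,232) large, (347,253) medium, (388,217) small and (240,282) tiny, and the purple decoy at (200,268). The top view shows the stack at (368,167), the large jar at (282,167), medium at (283,233), small at (367,237) and tiny at (208,174). The timer is at (205,250) and the peeler at (423,250). Next I'll measure positions.

```bash
cat > h.py <<'E'
from plant import r, imaging
import cv2, numpy as np
from scipy.spatial.transform import Rotation as R
from scipy.optimize import least_squares
def cloud(s):
    v,u=np.mgrid[0:400,0:640]; d=s["depth"]; K=s["mtx"]
    c=np.stack([(u-K[0,2])/K[0,0]*d,(v-K[1,2])/K[1,1]*d,d],-1)
    Rm=R.from_rotvec(np.ravel(s["rvec"])).as_matrix()
    return (c-np.ravel(s["tvec"]))@Rm   # R^T (c-t)
def circ(P,rad):
    f=lambda p:np.hypot(P[:,0]-p[0],P[:,1]-p[1])-rad
    return least_squares(f,P[:,:2].mean(0),loss="soft_l1",f_scale=.001)
E
python3 - <<'E'
from h import *
S={n:imaging.snapshot(n) for n in("top","side")}
C={n:cloud(S[n]) for n in S}
for n in S:
  for q in ["jar_large","jar_medium","jar_small","jar_tiny","lid_large","lid_medium","lid_small","lid_tiny","timer","peeler"]:
    L=imaging.silhouettes(q,S[n])[:2]
    for m in L:
        P=C[n][m["pixels"]&(S[n]["depth"]>0)]
        if len(P)<5: continue
        b=m["box"]
        print(n,q,round(m["score"],2),"px",int(b[0]*640),int(b[1]*400),"med",P.mean(0).round(3),"lo",np.percentile(P,3,0).round(3),"hi",np.percentile(P,97,0).round(3),len(P))
np.savez("s0.npz",top=C["top"],side=C["side"],ti=S["top"]["image"],si=S["side"]["image"])
for k,v in C.items(): print(k, "table z", np.median(v[...,2][(abs(v[...,2])<.02)]))
E
```

```text
top jar_large 0.73 px 283 166 med [0.599 0.027 0.049] lo [ 0.562 -0.008  0.011] hi [0.634 0.062 0.097] 1399
top jar_medium 0.62 px 282 232 med [0.468 0.027 0.044] lo [ 0.438 -0.004  0.012] hi [0.498 0.055 0.086] 978
top jar_small 0.73 px 368 237 med [ 0.461 -0.14   0.041] lo [ 0.435 -0.167  0.012] hi [ 0.486 -0.114  0.076] 725
top jar_tiny 0.91 px 209 173 med [0.588 0.176 0.037] lo [0.567 0.155 0.005] hi [0.611 0.2   0.066] 533
top lid_large 0.55 px 363 169 med [ 0.596 -0.125  0.025] lo [ 0.569 -0.15   0.   ] hi [ 0.633 -0.11   0.047] 177
top lid_medium 0.94 px 216 127 med [0.689 0.167 0.026] lo [0.663 0.142 0.014] hi [0.715 0.193 0.031] 666
top lid_medium 0.44 px 364 172 med [ 0.583 -0.126  0.052] lo [ 0.57  -0.146  0.047] hi [ 0.603 -0.115  0.056] 75
top lid_small 0.7 px 368 170 med [ 0.585 -0.137  0.078] lo [ 0.573 -0.161  0.065] hi [ 0.607 -0.12   0.088] 173
top lid_tiny 0.86 px 371 164 med [ 0.599 -0.143  0.103] lo [ 0.581 -0.162  0.089] hi [ 0.617 -0.126  0.108] 379
top timer 0.74 px 205 249 med [0.436 0.179 0.039] lo [0.409 0.152 0.023] hi [0.462 0.208 0.054] 837
top peeler 0.
[... 787 characters left out ...]
0 202 med [ 0.59  -0.129  0.044] lo [ 0.57  -0.157  0.027] hi [ 0.62  -0.113  0.052] 324
side lid_small 0.5 px 333 189 med [ 0.59  -0.133  0.071] lo [ 0.573 -0.158  0.054] hi [ 0.615 -0.119  0.077] 268
side lid_tiny 0.62 px 327 176 med [ 0.6   -0.141  0.094] lo [ 0.58  -0.25   0.042] hi [ 0.684 -0.123  0.103] 246
side timer 0.73 px 319 317 med [0.429 0.196 0.03 ] lo [0.405 0.166 0.006] hi [0.458 0.214 0.051] 1465
side peeler 0.87 px 429 209 med [ 0.408 -0.257  0.008] lo [ 0.358 -0.274 -0.002] hi [ 0.463 -0.245  0.014] 420
side peeler 0.67 px 318 316 med [0.428 0.195 0.03 ] lo [0.405 0.165 0.004] hi [0.458 0.214 0.05 ] 1509
top table z 0.0018193585501776516
side table z -0.0009531932402251111
```

```bash
cat >> h.py <<'E'
J={"large":(.599,.027,.095,.0295,.0265),"medium":(.468,.027,.084,.025,.022),"small":(.461,-.14,.074,.0205,.0175),"tiny":(.588,.178,.064,.016,.013)}
E
python3 - <<'E'
from h import *
z=np.load("s0.npz")
for n in("top","side"):
    C=z[n].reshape(-1,3)
    for k,(x,y,h,ro,ri) in J.items():
        near=C[np.hypot(C[:,0]-x,C[:,1]-y)<.06]
        dz=.002 if n=="top" else -.001
        zz=near[:,2]-dz
        # rim top: minmax circle of points at rim height
        T=near[(zz>h-.003)&(zz<h+.004)]
        m,rr=cv2.minEnclosingCircle((T[:,:2]*1000).astype(np.float32))
        mid=least_squares(lambda p:np.hypot(T[:,0]-p[0],T[:,1]-p[1])-(ro+ri)/2,[x,y],loss="soft_l1",f_scale=.001).x
        print(n,"jar",k,len(T),"enc",np.round(m,1),round(rr,1),"midfit",(mid*1000).round(1), "ztop",np.median(T[:,2]).round(4))
    for k,(zl,rad) in {"large":(.010,.0335),"medium":(.036,.029),"small":(.062,.0245),"tiny":(.088,.020)}.items():
        near=C[np.hypot(C[:,0]-.598,C[:,1]+.137)<.06]
        zz=near[:,2]-dz
        side=near[(zz>zl+.002)&(zz<zl+.014)]
        f=circ(side,rad).x
        T=near[(zz>zl+.0145)&(zz<zl+.018)]
        m,rr=cv2.minEnclosingCircle((T[:,:2]*1000).astype(np.float32)) if len(T) else ((0,0),0)
        print(n,"lid",k,len(side),"sidefit",(f*1000).round(1),"topenc",np.round(m,1),round(rr,1),len(T))
# tall obstacles map
C=np.vstack([z["top"].reshape(-1,3),z["side"].reshape(-1,3)])
for lo,hi,nm in((.06,.5,'all'),(.12,.5,'tall')):
    g=C[(C[:,2]>lo)&(C[:,2]<hi)&(C[:,0]>.3)&(C[:,0]<.95)&(abs(C[:,1])<.45)]
    H,xe,ye=np.histogram2d(g[:,0],g[:,1],bins=[np.arange(.3,.95,.03),np.arange(-.45,.46,.03)])
    print(nm)
    for i in range(len(H))[::-1]: print("%.2f"%xe[i],"".join("#" if v>2 else "." for v in H[i][::-1]))
im=z["si"][160:260,210:450]; cv2.imwrite("pics/crop1.png",cv2.resize(im,None,fx=3.3,fy=3.3,interpolation=cv2.INTER_CUBIC)[...,::-1])
E
```

```text
top jar large 133 enc [599.4  27.8] 29.6 midfit [599.5  27.5] ztop 0.0964
top jar medium 102 enc [468.2  27. ] 25.0 midfit [468.5  26.8] ztop 0.0853
top jar small 79 enc [ 460.9 -141.6] 20.4 midfit [ 461.1 -141.6] ztop 0.0751
top jar tiny 68 enc [589.9 177.8] 16.2 midfit [589.9 177.6] ztop 0.0651
top lid large 72 sidefit [ 602.1 -144.2] topenc [ 602.1 -142.6] 33.2 70
top lid medium 68 sidefit [ 598.9 -144.3] topenc [ 597.9 -142.8] 28.7 78
top lid small 87 sidefit [ 600.1 -144.4] topenc [ 596.8 -143.6] 24.1 76
top lid tiny 135 sidefit [ 600.8 -142.6] topenc [ 599.8 -143.8] 19.9 187
side jar large 135 enc [598.7  29. ] 30.8 midfit [598.8  29. ] ztop 0.0926
side jar medium 121 enc [468.4  28.6] 26.2 midfit [467.7  28.2] ztop 0.0818
side jar small 67 enc [ 461.6 -139.6] 21.6 midfit [ 460.1 -140.3] ztop 0.0717
side jar tiny 93 enc [588.6 179.1] 16.7 midfit [589.2 179.2] ztop 0.0621
side lid large 164 sidefit [ 602.6 -142.8] topenc [ 600.5 -137. ] 33.2 138
side lid medium 142 sidefit [ 598.5 -143.2] topenc [ 597.  -140.3] 28.7 125
side lid small 119 sidefit [ 597.1 -144. ] topenc [ 594.8 -
[... 906 characters left out ...]
###........#....
0.84 ...............##.####.###....
0.81 .....#####.####..#########....
0.78 .....####..#####.#########....
0.75 ............###..#########....
0.72 .................#########....
0.69 ..................####.###....
0.66 .......................###....
0.63 .......................###....
0.60 .......................###....
0.57 .......................###....
0.54 .......................###....
0.51 .........................#....
0.48 .........................#....
0.45 .........................#....
0.42 .........................#....
0.39 .........................#....
0.36 .........................#....
0.33 .........................#####
0.30 ...........................#..
```

View pics/crop1.png

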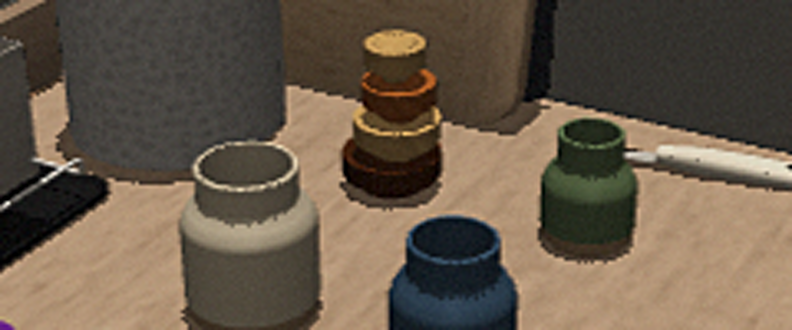

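```bash
python3 - <<'E'
from h import *
z=np.load("s0.npz")
C=np.vstack([z["top"].reshape(-1,3),z["side"].reshape(-1,3)])
b=C[(C[:,1]<-.19)&(C[:,1]>-.45)&(C[:,0]>.48)&(C[:,0]<.68)]
for lo in np.arange(.03,.36,.03):
    g=b[(b[:,2]>lo)&(b[:,2]<lo+.03)]
    if len(g): print("board z%.2f"%lo,len(g),"ymax",np.percentile(g[:,1],98).round(3),"x",g[:,0].min().round(3),g[:,0].max().round(3))
b=C[(C[:,1]<0)&(C[:,1]>-.23)&(C[:,0]>.65)&(C[:,0]<.87)&(C[:,2]>.03)]
for lo in np.arange(.03,.36,.06):
    g=b[(b[:,2]>lo)&(b[:,2]<lo+.06)]
    if len(g)>10: print("roll z%.2f"%lo,len(g),g.min(0).round(3),g.max(0).round(3),cv2.minEnclosingCircle((g[:,:2]*1000).astype(np.float32)))
E
```

```text
board z0.03 1501 ymax -0.248 x 0.48 0.68
board z0.06 1723 ymax -0.255 x 0.48 0.68
board z0.09 1836 ymax -0.261 x 0.48 0.68
board z0.12 1885 ymax -0.267 x 0.48 0.68
board z0.15 1991 ymax -0.274 x 0.48 0.68
board z0.18 2107 ymax -0.28 x 0.48 0.68
board z0.21 2231 ymax -0.287 x 0.48 0.68
board z0.24 3080 ymax -0.293 x 0.48 0.68
board z0.27 2089 ymax -0.313 x 0.48 0.68
board z0.30 2247 ymax -0.313 x 0.48 0.68
board z0.33 2436 ymax -0.313 x 0.48 0.68
roll z0.03 2751 [ 0.707 -0.214  0.03 ] [ 0.864 -0.     0.09 ] ((798.9111328125, -111.04981994628906), 121.66169738769531)
roll z0.09 3024 [ 0.707 -0.213  0.09 ] [ 0.868 -0.     0.15 ] ((799.9652709960938, -110.95919799804688), 121.56649780273438)
roll z0.15 3454 [ 0.707 -0.217  0.15 ] [ 0.87  -0.006  0.21 ] ((798.84375, -109.6868667602539), 121.24307250976562)
roll z0.21 8534 [ 0.707 -0.227  0.21 ] [ 0.856 -0.     0.253] ((787.2159423828125, -113.43792724609375), 113.64696502685547)
```

```bash
python3 - <<'E'
from h import *
z=np.load("s0.npz")
C=np.vstack([z["top"].reshape(-1,3),z["side"].reshape(-1,3)])
for lo,hi in((.1,.2),(.2,.3),(.3,.4),(.4,.6),(.6,1)):
    g=C[(C[:,2]>lo)&(C[:,2]<hi)]
    H,xe,ye=np.histogram2d(g[:,0],g[:,1],bins=[np.arange(-.1,.95,.05),np.arange(-.9,.4,.04)])
    print(lo,"y from",ye[-1],"to",ye[0])
    for i in range(len(H))[::-1]: print("%.2f"%xe[i],"".join("#" if v>2 else "." for v in H[i][::-1]))
E
```

```text
0.1 y from 0.3800000000000011 to -0.9
0.85 ###########......#..............
0.80 ..############..#...............
0.75 ..###...#..#.#..#...............
0.70 ...........####.#...............
0.65 ................#...............
0.60 ............##..#...............
0.55 ............##..##..............
0.50 .................#..............
0.45 .................#..............
0.40 .................#..............
0.35 .................#..............
0.30 .................###############
0.25 ................................
0.20 ................................
0.15 ................................
0.10 ................................
0.05 ........##......................
0.00 ........#.......................
-0.05 ................................
-0.10 ................................
0.2 y from 0.3800000000000011 to -0.9
0.85 ..........#.###..#..............
0.80 ......####.#######..............
0.75 ......####.#######..............
0.70 ...........####.##..............
0.65 ................##..............
0.60 ................##..............
0.55 ................##...........
[... 2199 characters left out ...]
..............
0.75 ................................
0.70 ................................
0.65 .................#..............
0.60 .................#..............
0.55 .................#..............
0.50 .................#..............
0.45 .................#..............
0.40 .................#..............
0.35 ................................
0.30 ................................
0.25 ................................
0.20 ................................
0.15 ................................
0.10 ................................
0.05 ................................
0.00 ................................
-0.05 ................................
-0.10 ................................
```

```bash
python3 - <<'E'
from h import *
z=np.load("s0.npz")
C=np.vstack([z["top"].reshape(-1,3),z["side"].reshape(-1,3)])
for lo in np.arange(0,.8,.05):
    g=C[(C[:,2]>lo)&(C[:,2]<lo+.05)]
    a=g[(g[:,0]>.3)&(g[:,0]<.55)&(g[:,1]<-.28)&(g[:,1]>-.42)]
    b=g[(g[:,1]<-.34)&(g[:,1]>-.85)&(g[:,0]>.26)&(g[:,0]<.45)]
    print("z%.2f"%lo,"side face y",len(a),np.percentile(a[:,1],[2,50,98]).round(3) if len(a) else "","xmin",a[:,0].min().round(3) if len(a) else "","front face x",len(b),np.percentile(b[:,0],[0,10,50]).round(3) if len(b) else "")
g=C[(C[:,0]<.3)&(C[:,0]>.05)&(C[:,1]<-.29)&(C[:,1]>-.52)&(C[:,2]>.0)&(C[:,2]<.9)]
print(len(g)); 
H=np.round(g/.02).astype(int); u,c=np.unique(H,axis=0,return_counts=True)
for k,n in zip(u,c):
    if n>1: print((k*.02).round(2),n)
print(C.shape, C[:,2].max())
E
```

```text
z0.00 side face y 3716 [-0.32  -0.315 -0.282] xmin 0.31 front face x 0 
z0.05 side face y 2684 [-0.32  -0.316 -0.313] xmin 0.342 front face x 0 
z0.10 side face y 2975 [-0.32  -0.316 -0.313] xmin 0.342 front face x 0 
z0.15 side face y 3486 [-0.38  -0.316 -0.313] xmin 0.335 front face x 556 [0.302 0.335 0.336]
z0.20 side face y 3841 [-0.366 -0.316 -0.313] xmin 0.335 front face x 984 [0.297 0.315 0.339]
z0.25 side face y 4327 [-0.366 -0.316 -0.313] xmin 0.335 front face x 588 [0.335 0.335 0.336]
z0.30 side face y 4913 [-0.375 -0.316 -0.313] xmin 0.335 front face x 729 [0.26  0.335 0.336]
z0.35 side face y 5987 [-0.372 -0.316 -0.313] xmin 0.3 front face x 1215 [0.299 0.304 0.335]
z0.40 side face y 5589 [-0.369 -0.316 -0.314] xmin 0.3 front face x 586 [0.298 0.3   0.307]
z0.45 side face y 4338 [-0.368 -0.316 -0.315] xmin 0.3 front face x 271 [0.298 0.301 0.305]
z0.50 side face y 5413 [-0.318 -0.316 -0.315] xmin 0.3 front face x 67 [0.3   0.302 0.305]
z0.55 side face y 6943 [-0.317 -0.316 -0.315] xmin 0.336 front face x 0 
z0.60 side face y 878 [-0.317 -0.316 -0.315] xmin 0.407 front fac
[... 255 characters left out ...]
0.16 -0.52  0.3 ] 49
[ 0.16 -0.52  0.32] 78
[ 0.16 -0.52  0.34] 19
[ 0.16 -0.5   0.3 ] 2
[ 0.16 -0.5   0.32] 23
[ 0.16 -0.5   0.34] 64
[ 0.18 -0.52  0.3 ] 21
[ 0.18 -0.52  0.32] 12
[ 0.18 -0.52  0.34] 8
[ 0.18 -0.5   0.3 ] 38
[ 0.18 -0.5   0.32] 88
[ 0.18 -0.5   0.34] 82
[ 0.2  -0.52  0.32] 3
[ 0.2  -0.52  0.34] 8
[ 0.2 -0.5  0.3] 48
[ 0.2  -0.5   0.32] 91
[ 0.2  -0.5   0.34] 77
[ 0.22 -0.52  0.3 ] 3
[ 0.22 -0.52  0.32] 6
[ 0.22 -0.52  0.34] 2
[ 0.3  -0.38  0.38] 3
[ 0.3  -0.38  0.4 ] 3
[ 0.3  -0.38  0.42] 5
[ 0.3  -0.36  0.38] 7
[ 0.3  -0.36  0.4 ] 17
[ 0.3  -0.36  0.42] 23
[ 0.3  -0.36  0.44] 16
[ 0.3  -0.36  0.46] 9
[ 0.3  -0.36  0.48] 4
[ 0.3  -0.36  0.5 ] 3
(512000, 3) 1.050371751306892
```

```bash
cat >> h.py <<'E'
def plan(p,jaw_deg,ret=False):
    """shift (m) and rotvec (deg) in tool axes to go to world p, tool down, tool-y at jaw_deg"""
    s=r.get_state(); Rc=R.from_quat(s["eef_rot"]).as_matrix()
    a=np.radians(jaw_deg); y=np.array([np.cos(a),np.sin(a),0]); z=np.array([0,0,-1.]); x=np.cross(y,z)
    Rt=np.stack([x,y,z],1)
    d=Rc.T@(np.array(p)-s["tool_pos"]); w=R.from_matrix(Rc.T@Rt).as_rotvec(degrees=True)
    print("t",round(s["clock"],2),"pos",s["tool_pos"].round(4),"q",s["q"].round(2),"F",s["contact_force"].round(1),"open",round(s["opening"],3))
    print("shift",d.round(4),"rot",w.round(2),"rows>=",np.ceil(max(np.linalg.norm(d)/.0417,np.linalg.norm(w)/7.16)))
E
python3 -c "
from h import *
plan([.12,-.417,.263],45)"
```

```text
t 1.2 pos [ 0.2024 -0.5913  0.2637] q [ 1.27  0.69 -0.19  1.57  0.16  0.9  -0.22] F [ 0.9  0.9 -0.8] open 1.0
shift [-0.0215 -0.1916  0.0007] rot [   0.     0.  -116.1] rows>= 17.0
```

>>> send_rows(
  moves=[-0.004,-0.038,0,0,0,0,-0.008,-0.076,0,0,0,0,-0.012,-0.114,0,0,0,-7,-0.017,-0.152,0,0,0,-14,-0.021,-0.19,0,0,0,-21],
  claw=-1,
  grip_force=20,
)

```text
clock: 1.62
tool_pos: [0.1202, -0.4168, 0.2639]
eef_rot: [0.939, 0.344, -0.0, 0.0]
contact_force: [-1.3, -0.7, 0.4]
opening: 0.997
```

```bash
python3 -c "
from h import *
plan([.12,-.417,.263],45)"
```

```text
t 1.62 pos [ 0.1202 -0.4168  0.2639] q [ 1.4   0.46 -0.32  2.11  0.25  0.61  0.04] F [-1.3 -0.7  0.4] open 0.997
shift [-0.0003  0.      0.0009] rot [-0.000e+00  5.000e-02 -9.475e+01] rows>= 14.0
```

>>> send_rows(
  moves=[0,0,0,0,0,-7,0,0,0,0,0,-14,0,0,0,0,0,-21,0,0,0,0,0,-28,0,0,0,0,0,-35],
)

```text
clock: 2.03
tool_pos: [0.1202, -0.417, 0.2642]
eef_rot: [0.79, 0.613, -0.0, 0.001]
contact_force: [0.7, 0.2, -0.1]
opening: 0.999
```

>>> send_rows(
  moves=[0,0,0,0,0,-7,0,0,0,0,0,-14,0,0,0,0,0,-21,0,0,0,0,0,-28,0,0,0,0,0,-35],
)

```text
clock: 2.45
tool_pos: [0.1202, -0.4172, 0.2643]
eef_rot: [0.567, 0.824, -0.001, 0.001]
contact_force: [-0.4, 0.4, -0.4]
opening: 1.001
```

```bash
python3 -c "
from h import *
plan([.269,-.269,.263],45)"
```

```text
t 2.45 pos [ 0.1202 -0.4172  0.2643] q [ 1.64  0.51 -0.69  2.1   0.51  0.7   0.98] F [-0.4  0.4 -0.4] open 1.001
shift [0.0853 0.1919 0.001 ] rot [ -0.06   0.1  -24.09] rows>= 6.0
```

>>> send_rows(
  moves=[0.016,0.034,0,0,0,-7,0.032,0.068,0,0,0,-14,0.048,0.102,0,0,0,-21,0.064,0.136,0,0,0,-24,0.08,0.17,0,0,0,-24],
)

```text
clock: 2.87
tool_pos: [0.2513, -0.2807, 0.2642]
eef_rot: [0.383, 0.924, -0.001, 0.001]
contact_force: [1.3, -1.0, -0.1]
opening: 1.0
```

```bash
python3 -c "
from h import *
plan([.40,-.138,.263],45)
s=imaging.snapshot('top'); cv2.imwrite('pics/top1.png',s['image'][...,::-1])"
```

```text
t 2.87 pos [ 0.2513 -0.2807  0.2642] q [ 1.27  0.47 -0.8   2.24  0.57  0.64  0.83] F [ 1.3 -1.  -0.1] open 1.0
shift [-0.0041  0.2061  0.001 ] rot [-0.07  0.12 -0.02] rows>= 5.0
```

View pics/top1.png

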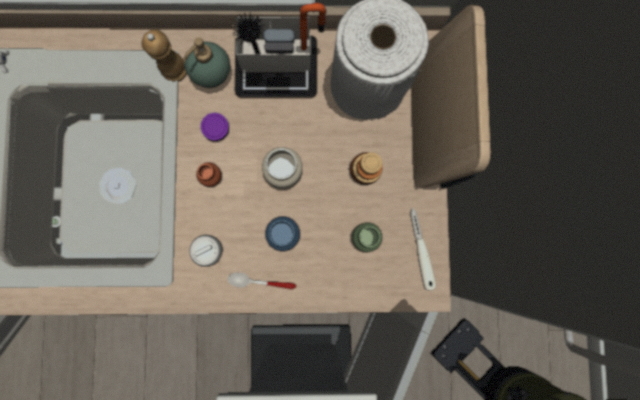

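The gripper is at (475,355), clear of the cabinet corner, and the scene hasn't changed. Continuing past the corner.

>>> send_rows(
  moves=[0,0.041,0,0,0,0,0,0.082,0,0,0,0,0,0.123,0,0,0,0,0,0.164,0,0,0,0,0,0.205,0,0,0,0],
)

```text
clock: 3.33
tool_pos: [0.3981, -0.1324, 0.2665]
eef_rot: [0.378, 0.926, 0.001, 0.004]
contact_force: [0.2, -0.7, 0.6]
opening: 1.003
```

```bash
python3 -c "
from h import *
plan([.60,-.1435,.2],45)"
```

```text
t 3.33 pos [ 0.3981 -0.1324  0.2665] q [ 0.73  0.51 -0.77  2.14  0.56  0.7   0.38] F [ 0.2 -0.7  0.6] open 1.003
shift [-0.1515  0.133   0.0683] rot [0.28 0.42 0.59] rows>= 6.0
```

>>> send_rows(
  moves=[-0.03,0.026,0.01,0,0,0,-0.06,0.052,0.02,0,0,0,-0.09,0.078,0.03,0,0,0,-0.12,0.104,0.04,0,0,0,-0.15,0.13,0.05,0.3,0.4,0.6],
)

```text
clock: 3.75
tool_pos: [0.5982, -0.1452, 0.2177]
eef_rot: [0.383, 0.924, -0.001, 0.0]
contact_force: [0.6, -0.4, 0.7]
opening: 1.002
```

```bash
python3 -c "
from h import *
plan([.60,-.1435,.107],45)"
```

```text
t 3.75 pos [ 0.5982 -0.1452  0.2177] q [ 0.53  0.81 -0.68  1.63  0.61  0.93  0.41] F [ 0.6 -0.4  0.7] open 1.002
shift [-1.000e-04  2.600e-03  1.107e-01] rot [-0.07  0.03 -0.03] rows>= 3.0
```

>>> send_rows(
  moves=[0,0.0026,0.03,0,0,0,0,0.0026,0.06,0,0,0,0,0.0026,0.09,0,0,0,0,0.0026,0.105,0,0,0,0,0.0026,0.1107,0,0,0],
)

```text
clock: 4.17
tool_pos: [0.5981, -0.144, 0.1038]
eef_rot: [0.383, 0.924, -0.002, -0.002]
contact_force: [-0.2, -1.1, -0.3]
opening: 1.006
```

>>> send_rows(
  moves=[0,0,0,0,0,0,0,0,0,0,0,0,0,0,0,0,0,0,0,0,0,0,0,0,0,0,0,0,0,0],
  claw=1,
  grip_force=15,
)

```text
clock: 4.58
tool_pos: [0.5989, -0.1441, 0.1051]
eef_rot: [0.383, 0.924, -0.001, -0.001]
contact_force: [0.3, -0.2, 0.1]
opening: 0.647
```

```bash
python3 -c "
from h import *
plan([.60,-.1435,.107],45)
s=imaging.snapshot('side'); cv2.imwrite('pics/s2.png',cv2.resize(s['image'][80:260,220:460],None,fx=3,fy=3)[...,::-1])"
```

```text
t 4.58 pos [ 0.5989 -0.1441  0.1051] q [ 0.48  0.95 -0.58  1.69  0.74  0.73  0.3 ] F [ 0.3 -0.2  0.1] open 0.647
shift [-0.0004  0.0012 -0.0019] rot [-0.2  -0.08 -0.04] rows>= 1.0
```

View pics/s2.png

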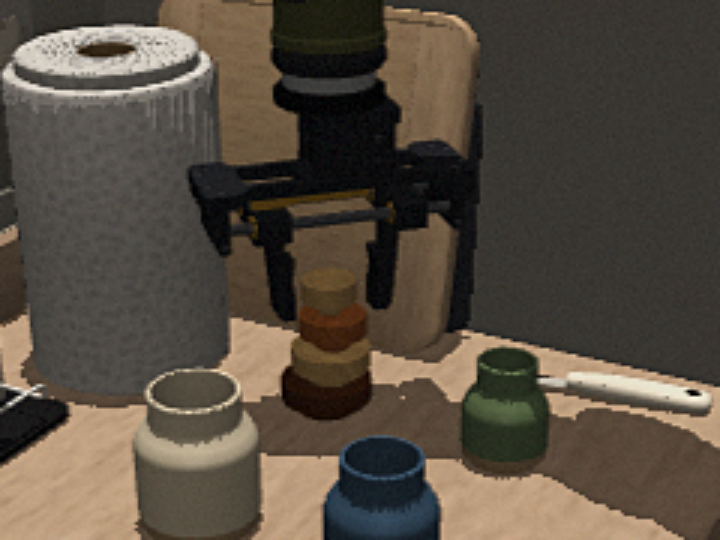

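The fingers are partway closed around the tiny lid at (330,290) in the crop. I'll raise them 2 mm and finish closing.

>>> send_rows(
  moves=[0,0,-0.002,0,0,0,0,0,-0.002,0,0,0,0,0,-0.002,0,0,0,0,0,-0.002,0,0,0,0,0,-0.002,0,0,0],
)

```text
clock: 5.05
tool_pos: [0.5993, -0.1441, 0.1078]
eef_rot: [0.383, 0.924, -0.001, -0.001]
contact_force: [-1.1, -0.5, 5.5]
opening: 0.448
```

>>> send_rows(
  moves=[0,0,0,0,0,0,0,0,0,0,0,0,0,0,-0.002,0,0,0,0,0,-0.01,0,0,0,0,0,-0.03,0,0,0],
)

```text
clock: 5.47
tool_pos: [0.5975, -0.1441, 0.136]
eef_rot: [0.383, 0.924, -0.002, -0.003]
contact_force: [0.5, -0.7, -0.3]
opening: 0.447
```

```bash
python3 -c "
from h import *
plan([.5896,.1784,.15],45)
s=imaging.snapshot('side'); cv2.imwrite('pics/s3.png',cv2.resize(s['image'][80:260,220:460],None,fx=3,fy=3)[...,::-1])"
```

```text
t 5.47 pos [ 0.5975 -0.1441  0.136 ] q [ 0.49  0.91 -0.61  1.68  0.7   0.79  0.33] F [ 0.5 -0.7 -0.3] open 0.447
shift [ 0.2338  0.2223 -0.0144] rot [-0.37 -0.26 -0.03] rows>= 8.0
```

View pics/s3.png

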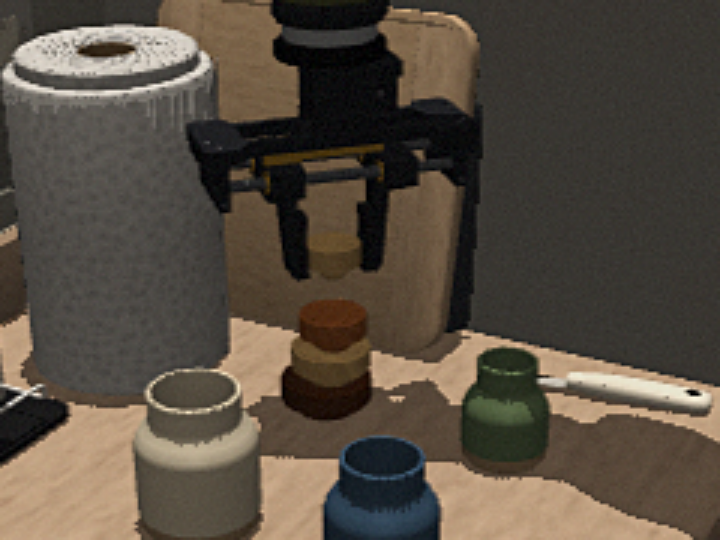

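>>> send_rows(
  moves=[0.01,0.01,-0.025,0,0,0,0.035,0.034,-0.035,0,0,0,0.063,0.06,-0.035,0,0,0,0.091,0.087,-0.035,0,0,0,0.119,0.114,-0.035,0,0,0],
)

```text
clock: 5.93
tool_pos: [0.5971, 0.0223, 0.1766]
eef_rot: [0.384, 0.924, -0.001, 0.001]
contact_force: [0.2, 0.6, -0.2]
opening: 0.448
```

>>> send_rows(
  moves=[0.028,0.027,0,0,0,0,0.056,0.054,0,0,0,0,0.084,0.081,0,0,0,0,0.108,0.103,0,0,0,0,0.115,0.108,0,0,0,0],
)

```text
clock: 6.35
tool_pos: [0.591, 0.1887, 0.1775]
eef_rot: [0.38, 0.925, 0.003, 0.0]
contact_force: [0.3, 1.3, 0.7]
opening: 0.446
```

```bash
cat >> h.py <<'E'
def look(tag,jar,lidz_off,crop):
    """held lid & jar circle in both cameras, before lowering"""
    st=r.get_state(); print("t",round(st["clock"],2),"tcp",st["tool_pos"].round(4))
    x,y,h,ro,ri=J[jar]; rad={"large":.0335,"medium":.029,"small":.0245,"tiny":.02}[jar]
    out=[]
    for n,dz in(("side",-.002),("top",.0015)):
        s=imaging.snapshot(n); C=cloud(s).reshape(-1,3)
        cv2.imwrite(f"pics/{tag}_{n}.png",cv2.resize(s["image"][crop[n][1]:crop[n][3],crop[n][0]:crop[n][2]],None,fx=3,fy=3,interpolation=cv2.INTER_CUBIC)[...,::-1])
        t=st["tool_pos"]; z0=t[2]-lidz_off
        near=C[np.hypot(C[:,0]-t[0],C[:,1]-t[1])<rad+.006]
        a=np.radians(45); along=(near[:,0]-t[0])*np.cos(a)+(near[:,1]-t[1])*np.sin(a)
        zz=near[:,2]-dz
        S=near[(zz>z0+.011)&(zz<z0+.0245)&(abs(along)<rad*.75)]
        if len(S)>8:
            f=circ(S,rad).x; print(n,"held lid",(f*1000).round(1),len(S),"minus tcp",((f-t[:2])*1000).round(1))
        nj=C[np.hypot(C[:,0]-x,C[:,1]-y)<.05]; zj=nj[:,2]-dz
        T=nj[(zj>h-.015)&(zj<h+.002)&(np.hypot(nj[:,0]-x,nj[:,1]-y)>(ro+ri)/2)]
        if len(T)>8: print(n,"jar neck",(circ(T,ro).x*1000).round(1),len(T))
E
python3 -c "
from h import *
plan([.5896,.1784,.15],45)
look('p1','tiny',.0295,{'side':(140,160,360,340),'top':(120,80,320,280)})"
```

```text
t 6.35 pos [0.591  0.1887 0.1775] q [-0.05  0.85 -0.61  1.65  0.61  0.84 -0.13] F [0.3 1.3 0.7] open 0.446
shift [-0.0063 -0.0085  0.0274] rot [ 0.33 -0.12  0.37] rows>= 1.0
t 6.35 tcp [0.591  0.1887 0.1775]
side held lid [591.1 188.2] 161 minus tcp [ 0.  -0.5]
side jar neck [588.3 178.3] 166
```

View pics/p1_side.png

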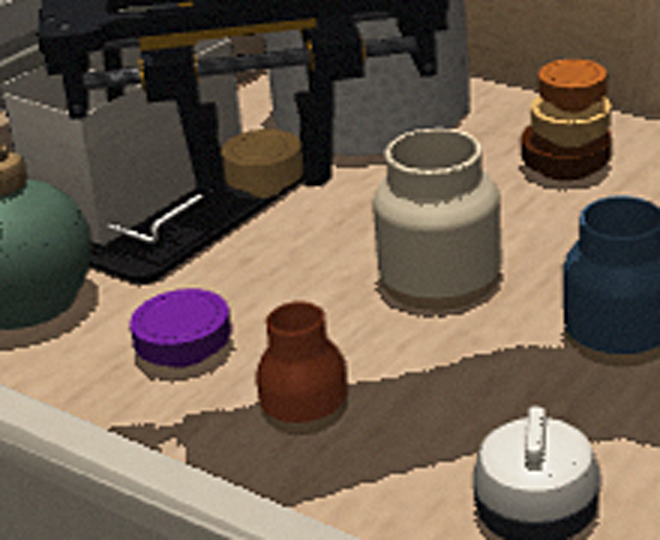

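The lid is held level at (262,160) in the crop, and the terracotta jar is at (297,330). Lowering to just above the rim.

>>> send_rows(
  moves=[-0.003,-0.004,0.02,0.3,0,0.4,-0.0055,-0.008,0.04,0.3,0,0.4,-0.0055,-0.009,0.06,0.3,0,0.4,-0.0055,-0.009,0.07,0.3,0,0.4,-0.0055,-0.009,0.075,0.3,0,0.4],
)

```text
clock: 6.87
tool_pos: [0.589, 0.1701, 0.1001]
eef_rot: [0.386, 0.923, -0.004, -0.001]
contact_force: [-0.3, -0.3, -0.4]
opening: 0.449
```

```bash
python3 -c "
from h import *
plan([.589,.1784,.0835],45)
look('p2','tiny',.0295,{'side':(140,160,360,340),'top':(120,80,320,280)})"
```

```text
t 6.87 pos [0.589  0.1701 0.1001] q [-0.07  0.94 -0.53  1.7   0.7   0.7  -0.2 ] F [-0.3 -0.3 -0.4] open 0.449
shift [0.0059 0.006  0.0166] rot [-0.43  0.08 -0.36] rows>= 1.0
t 6.87 tcp [0.589  0.1701 0.1001]
side held lid [588.6 169.1] 131 minus tcp [-0.3 -1. ]
side jar neck [588.1 178.1] 150
```

View pics/p2_side.png

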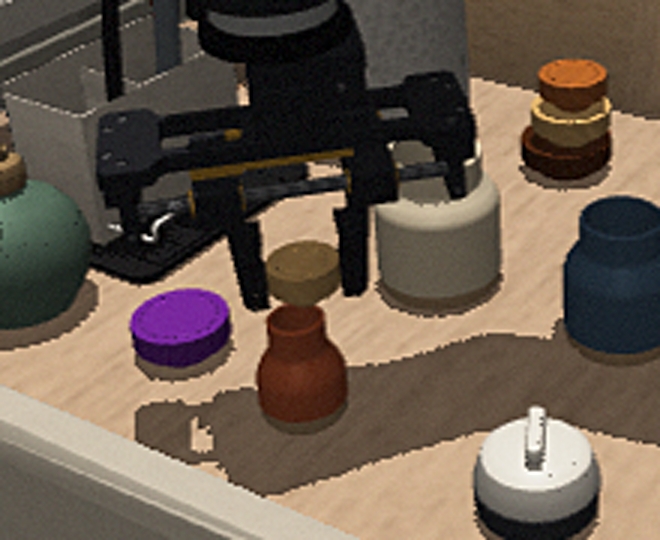

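>>> send_rows(
  moves=[0.006,0.006,0.001,-0.4,0,-0.3,0.006,0.006,0.001,-0.4,0,-0.3,0.006,0.006,0.001,-0.4,0,-0.3,0.006,0.006,0.001,-0.4,0,-0.3,0.006,0.006,0.001,-0.4,0,-0.3],
)

```text
clock: 7.38
tool_pos: [0.5896, 0.1803, 0.1008]
eef_rot: [0.383, 0.924, 0.001, 0.001]
contact_force: [0.4, -0.8, 0.5]
opening: 0.444
```

```bash
python3 -c "
from h import *
plan([.5887,.1788,.0835],45)
look('p3','tiny',.0295,{'side':(140,160,360,340),'top':(120,80,320,280)})"
```

```text
t 7.38 pos [0.5896 0.1803 0.1008] q [-0.08  0.94 -0.54  1.7   0.7   0.7  -0.2 ] F [ 0.4 -0.8  0.5] open 0.444
shift [-0.0004 -0.0018  0.0173] rot [0.14 0.1  0.01] rows>= 1.0
t 7.38 tcp [0.5896 0.1803 0.1008]
side held lid [589.6 179.5] 141 minus tcp [-0.1 -0.8]
side jar neck [588.7 178.3] 147
```

View pics/p3_side.png

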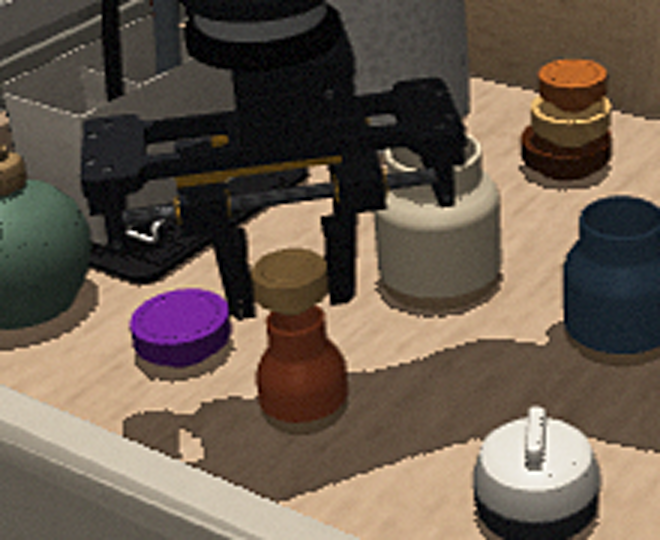

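>>> send_rows(
  moves=[0,-0.0015,0.002,0,0,0,0,-0.0015,0.005,0,0,0,0,-0.0015,0.009,0,0,0,0,-0.0015,0.013,0,0,0,0,-0.0015,0.016,0,0,0],
)

```text
clock: 7.9
tool_pos: [0.5883, 0.179, 0.0838]
eef_rot: [0.383, 0.924, 0.0, 0.001]
contact_force: [-2.1, -0.5, 10.9]
opening: 0.448
```

>>> send_rows(
  moves=[0,0,0.0005,0,0,0,0,0,0.001,0,0,0,0,0,0.001,0,0,0,0,0,0.001,0,0,0,0,0,0.001,0,0,0],
)

```text
clock: 8.32
tool_pos: [0.5883, 0.179, 0.0837]
eef_rot: [0.383, 0.924, 0.0, 0.001]
contact_force: [-1.9, -1.1, 8.6]
opening: 0.451
```

```bash
python3 -c "
from h import *
plan([.5887,.1788,.0835],45)
look('p4','tiny',.0295,{'side':(140,160,360,340),'top':(120,80,320,280)})"
```

```text
t 8.32 pos [0.5883 0.179  0.0837] q [-0.09  0.97 -0.52  1.71  0.72  0.66 -0.22] F [-1.9 -1.1  8.6] open 0.451
shift [-0.0004  0.0001  0.0002] rot [ 0.08  0.11 -0.  ] rows>= 1.0
t 8.32 tcp [0.5883 0.179  0.0837]
side held lid [588.5 178.5] 134 minus tcp [ 0.2 -0.4]
side jar neck [587.5 178.6] 146
```

View pics/p4_side.png

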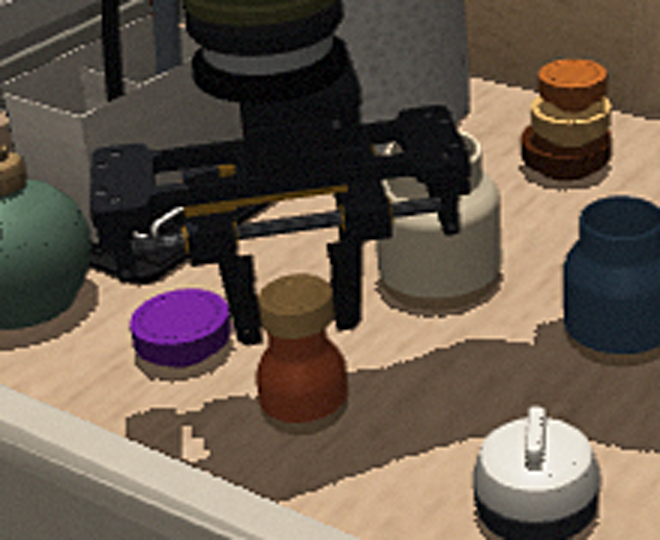

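The tiny lid is seated, with its disc on the rim at (297,305). Releasing and rising.

>>> send_rows(
  moves=[0,0,0,0,0,0,0,0,0,0,0,0,0,0,0,0,0,0,0,0,-0.01,0,0,0,0,0,-0.04,0,0,0],
  claw=-1,
)

```text
clock: 8.83
tool_pos: [0.5858, 0.1776, 0.1207]
eef_rot: [0.382, 0.924, -0.003, -0.002]
contact_force: [0.1, 0.2, -0.0]
opening: 0.802
```

>>> send_rows(
  moves=[0,0,-0.04,0,0,0,-0.02,-0.02,-0.065,0,0,0,-0.047,-0.046,-0.065,0,0,0,-0.075,-0.073,-0.065,0,0,0,-0.103,-0.099,-0.065,0,0,0],
)

```text
clock: 9.25
tool_pos: [0.5891, 0.0336, 0.1875]
eef_rot: [0.382, 0.924, -0.003, -0.001]
contact_force: [-0.3, -0.9, 0.5]
opening: 1.0
```

```bash
python3 -c "
from h import *
plan([.598,-.144,.15],45)
look('p5','tiny',.0295,{'side':(140,160,360,340),'top':(140,80,420,280)})"
```

```text
t 9.25 pos [0.5891 0.0336 0.1875] q [ 0.22  0.81 -0.63  1.73  0.63  0.82  0.07] F [-0.3 -0.9  0.5] open 1.0
shift [-0.1317 -0.1193  0.0382] rot [-0.3   0.03  0.09] rows>= 5.0
t 9.25 tcp [0.5891 0.0336 0.1875]
side jar neck [589.1 178.7] 85
```

View pics/p5_side.png

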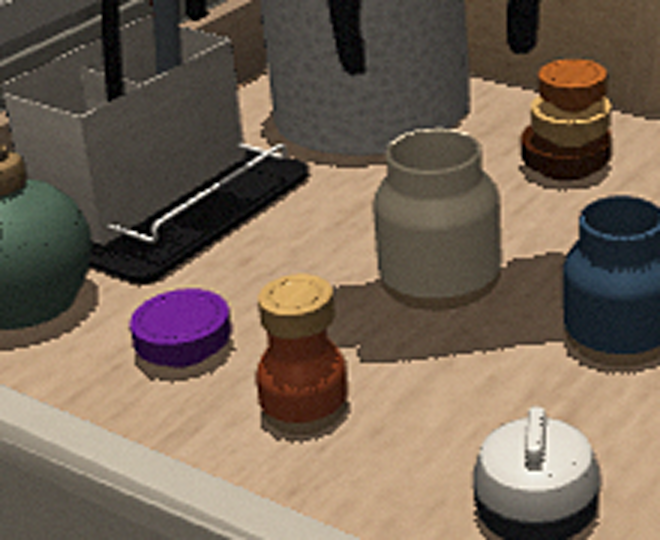

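The tiny jar is closed and its lid lies flat at (297,300). Next is the small lid.

>>> send_rows(
  moves=[-0.028,-0.025,0,0,0,0,-0.056,-0.051,0,0,0,0,-0.084,-0.076,0.01,0,0,0,-0.11,-0.1,0.03,0,0,0,-0.1317,-0.1193,0.05,-0.3,0,0],
)

```text
clock: 9.77
tool_pos: [0.5961, -0.1565, 0.1383]
eef_rot: [0.389, 0.921, -0.005, 0.002]
contact_force: [0.5, -0.7, 0.1]
opening: 1.0
```

```bash
python3 -c "
from h import *
plan([.598,-.144,.082],45)"
```

```text
t 9.77 pos [ 0.5961 -0.1565  0.1383] q [ 0.51  0.9  -0.61  1.68  0.7   0.79  0.33] F [ 0.5 -0.7  0.1] open 1.0
shift [0.0081 0.0105 0.0562] rot [-0.42  0.38 -0.78] rows>= 2.0
```

>>> send_rows(
  moves=[0.008,0.0105,0.005,-0.4,0.4,-0.8,0.008,0.0105,0.015,-0.4,0.4,-0.8,0.008,0.0105,0.03,-0.4,0.4,-0.8,0.008,0.0105,0.045,-0.4,0.4,-0.8,0.008,0.0105,0.055,-0.4,0.4,-0.8],
)

```text
clock: 10.18
tool_pos: [0.5981, -0.1418, 0.0824]
eef_rot: [0.381, 0.924, 0.001, -0.001]
contact_force: [0.0, 0.4, 0.5]
opening: 0.999
```

```bash
python3 -c "
from h import *
plan([.598,-.144,.082],45)"
```

```text
t 10.18 pos [ 0.5981 -0.1418  0.0824] q [ 0.46  0.98 -0.56  1.71  0.76  0.69  0.28] F [0.  0.4 0.5] open 0.999
shift [-0.0015 -0.0016  0.0004] rot [ 0.03 -0.1   0.16] rows>= 1.0
```

>>> send_rows(
  moves=[-0.001,-0.0016,0,0,0,0,-0.001,-0.0016,0,0,0,0,-0.001,-0.0016,0,0,0,0,-0.001,-0.0016,0,0,0,0,-0.001,-0.0016,0,0,0,0],
  claw=1,
)

```text
clock: 10.6
tool_pos: [0.5982, -0.1436, 0.0833]
eef_rot: [0.381, 0.924, 0.001, 0.0]
contact_force: [-0.9, 0.2, 0.3]
opening: 0.649
```

>>> send_rows(
  moves=[0,0,0,0,0,0,0,0,0,0,0,0,0,0,0,0,0,0,0,0,0,0,0,0,0,0,0,0,0,0],
)

```text
clock: 11.02
tool_pos: [0.5986, -0.1437, 0.0839]
eef_rot: [0.381, 0.924, 0.001, 0.001]
contact_force: [0.1, -1.0, 5.5]
opening: 0.554
```

>>> send_rows(
  moves=[0,0,-0.003,0,0,0,0,0,-0.01,0,0,0,0,0,-0.025,0,0,0,0,0,-0.045,0,0,0,0,0,-0.055,0,0,0],
)

```text
clock: 11.43
tool_pos: [0.5992, -0.1435, 0.1408]
eef_rot: [0.381, 0.924, 0.001, 0.001]
contact_force: [-0.1, 0.3, -0.1]
opening: 0.545
```

```bash
python3 -c "
from h import *
plan([.4605,-.1405,.12],45)
look('p6','small',.03,{'side':(240,80,460,260),'top':(260,80,460,280)})"
```

```text
t 11.43 pos [ 0.5992 -0.1435  0.1408] q [ 0.5   0.9  -0.62  1.68  0.7   0.79  0.34] F [-0.1  0.3 -0.1] open 0.545
shift [ 0.1005 -0.0958  0.0203] rot [0.2  0.09 0.16] rows>= 4.0
t 11.43 tcp [ 0.5992 -0.1435  0.1408]
side held lid [ 598.5 -143.7] 182 minus tcp [-0.8 -0.2]
side jar neck [ 461.  -139.9] 142
top held lid [ 567.7 -114.6] 61 minus tcp [-31.6  28.9]
top jar neck [ 461.1 -140. ] 62
```

View pics/p6_side.png

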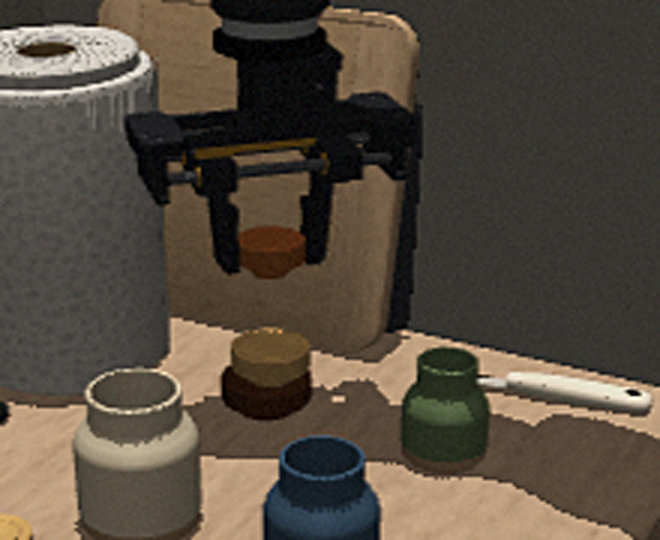

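>>> send_rows(
  moves=[0.027,-0.026,0,0,0,0,0.055,-0.052,0,0,0,0,0.08,-0.076,0.005,0,0,0,0.095,-0.09,0.015,0,0,0,0.1,-0.095,0.025,0,0,0],
)

```text
clock: 11.95
tool_pos: [0.4568, -0.1409, 0.1145]
eef_rot: [0.382, 0.924, 0.0, -0.0]
contact_force: [-1.2, -0.1, -0.3]
opening: 0.55
```

>>> send_rows(
  moves=[0,0,0,0,0,0,0,0,0,0,0,0,0,0,0,0,0,0,0,0,0,0,0,0,0,0,0,0,0,0],
)

```text
clock: 12.37
tool_pos: [0.4581, -0.1408, 0.1148]
eef_rot: [0.382, 0.924, 0.001, 0.0]
contact_force: [-0.4, 0.1, 0.1]
opening: 0.55
```

```bash
python3 -c "
from h import *
plan([.461,-.140,.112],45)
look('p7','small',.032,{'side':(280,100,480,280),'top':(260,80,460,280)})"
```

```text
t 12.37 pos [ 0.4581 -0.1408  0.1148] q [ 0.49  0.81 -0.47  2.11  0.89  0.43  0.1 ] F [-0.4  0.1  0.1] open 0.55
shift [-0.0015  0.0026  0.0028] rot [0.09 0.02 0.11] rows>= 1.0
t 12.37 tcp [ 0.4581 -0.1408  0.1148]
side held lid [ 457.3 -141.1] 111 minus tcp [-0.9 -0.3]
side jar neck [ 461.  -140.3] 129
```

View pics/p7_side.png

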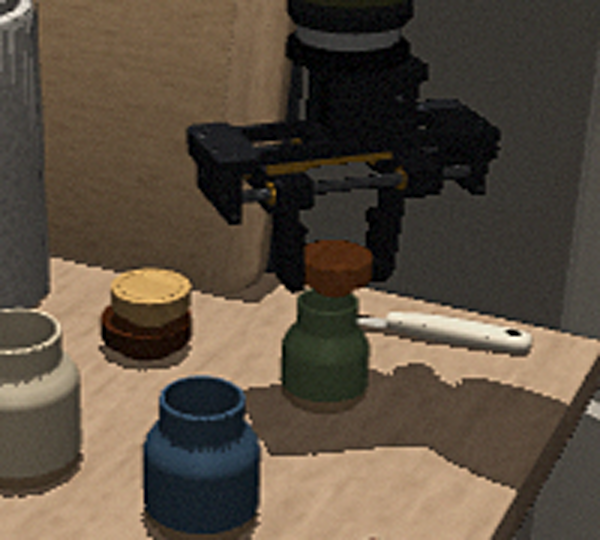

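>>> send_rows(
  moves=[-0.0018,0.0031,0,0,0,0,-0.0018,0.0031,0.001,0,0,0,-0.0018,0.0031,0.003,0,0,0,-0.0018,0.0031,0.005,0,0,0,-0.0018,0.0031,0.007,0,0,0],
)

```text
clock: 12.88
tool_pos: [0.461, -0.1399, 0.1074]
eef_rot: [0.382, 0.924, 0.0, 0.0]
contact_force: [0.3, 0.7, 0.5]
opening: 0.552
```

```bash
python3 -c "
from h import *
plan([.4615,-.140,.096],45)
look('p8','small',.032,{'side':(280,100,480,280),'top':(260,80,460,280)})"
```

```text
t 12.88 pos [ 0.461  -0.1399  0.1074] q [ 0.48  0.82 -0.46  2.1   0.9   0.42  0.08] F [0.3 0.7 0.5] open 0.552
shift [-0.0004  0.0003  0.0114] rot [ 0.05 -0.02  0.11] rows>= 1.0
t 12.88 tcp [ 0.461  -0.1399  0.1074]
side held lid [ 460.4 -140. ] 112 minus tcp [-0.6 -0.1]
side jar neck [ 460.9 -140.5] 101
```

>>> send_rows(
  moves=[0,0.0003,0.003,0,0,0,0,0.0003,0.006,0,0,0,0,0.0003,0.009,0,0,0,0,0.0003,0.011,0,0,0,0,0.0003,0.012,0,0,0],
)

```text
clock: 13.4
tool_pos: [0.4609, -0.1397, 0.0956]
eef_rot: [0.382, 0.924, 0.0, -0.0]
contact_force: [-3.3, -0.3, 18.8]
opening: 0.553
```

>>> send_rows(
  moves=[0,0,0.001,0,0,0,0,0,0.001,0,0,0,0,0,0.001,0,0,0,0,0,0.001,0,0,0,0,0,0.001,0,0,0],
)

```text
clock: 13.82
tool_pos: [0.4609, -0.1397, 0.0956]
eef_rot: [0.382, 0.924, -0.0, 0.0]
contact_force: [-2.6, 0.0, 13.1]
opening: 0.553
```

```bash
python3 -c "
from h import *
plan([.4615,-.140,.096],45)
look('p9','small',.032,{'side':(280,100,480,280),'top':(260,80,460,280)})"
```

```text
t 13.82 pos [ 0.4609 -0.1397  0.0956] q [ 0.46  0.84 -0.42  2.11  0.94  0.39  0.05] F [-2.6  0.  13.1] open 0.553
shift [-0.0007  0.0002 -0.0004] rot [-0.01  0.06  0.14] rows>= 1.0
t 13.82 tcp [ 0.4609 -0.1397  0.0956]
side held lid [ 460.2 -139.4] 100 minus tcp [-0.7  0.2]
side jar neck [ 460.2 -140.1] 98
```

View pics/p9_side.png

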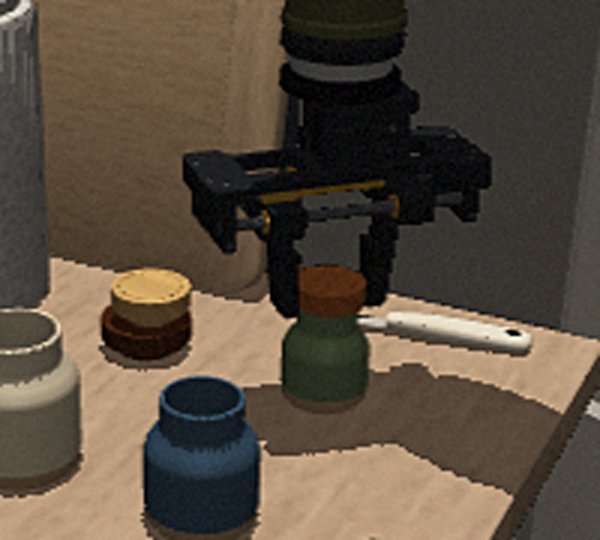

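The small lid is seated at (332,290), so I'll release it. The medium lid is next.

>>> send_rows(
  moves=[0,0,0,0,0,0,0,0,0,0,0,0,0,0,0,0,0,0,0,0,-0.01,0,0,0,0,0,-0.04,0,0,0],
  claw=-1,
)

```text
clock: 14.33
tool_pos: [0.4591, -0.1393, 0.1333]
eef_rot: [0.381, 0.925, -0.001, -0.003]
contact_force: [0.2, -0.6, -0.8]
opening: 0.905
```

```bash
python3 -c "
from h import *
plan([.5985,-.1437,.1],45)
s=imaging.snapshot('side');C=cloud(s).reshape(-1,3)
for zl,rad in((.01,.0335),(.036,.029)):
    n=C[np.hypot(C[:,0]-.598,C[:,1]+.143)<.05]; zz=n[:,2]+.002; S=n[(zz>zl+.002)&(zz<zl+.014)]; print(circ(S,rad).x.round(4),len(S))
"
```

```text
t 14.33 pos [ 0.4591 -0.1393  0.1333] q [ 0.52  0.78 -0.52  2.09  0.83  0.5   0.14] F [ 0.2 -0.6 -0.8] open 0.905
shift [-0.1022  0.0953  0.0325] rot [-0.23 -0.24  0.19] rows>= 4.0
[ 0.6025 -0.1429] 140
[ 0.5984 -0.143 ] 136
```

>>> send_rows(
  moves=[-0.01,0.01,-0.015,0,0,0,-0.038,0.036,-0.015,0,0,0,-0.066,0.062,-0.01,0,0,0,-0.09,0.085,0.01,0,0,0,-0.101,0.0955,0.03,0,0,0],
)

```text
clock: 14.8
tool_pos: [0.6061, -0.143, 0.1098]
eef_rot: [0.382, 0.924, 0.001, 0.005]
contact_force: [0.3, 0.8, 0.5]
opening: 1.003
```

```bash
python3 -c "
from h import *
plan([.5987,-.143,.057],45)"
```

```text
t 14.8 pos [ 0.6061 -0.143   0.1098] q [ 0.48  0.95 -0.59  1.68  0.74  0.74  0.3 ] F [0.3 0.8 0.5] open 1.003
shift [ 0.0057 -0.0056  0.0527] rot [0.38 0.46 0.1 ] rows>= 2.0
```

>>> send_rows(
  moves=[0.005,-0.005,0.004,0.3,0.4,0.1,0.005,-0.005,0.014,0.3,0.4,0.1,0.005,-0.005,0.029,0.3,0.4,0.1,0.005,-0.005,0.043,0.3,0.4,0.1,0.005,-0.005,0.051,0.3,0.4,0.1],
)

```text
clock: 15.22
tool_pos: [0.5977, -0.1434, 0.0569]
eef_rot: [0.383, 0.924, -0.0, -0.001]
contact_force: [0.3, -0.4, 0.9]
opening: 1.0
```

```bash
python3 -c "
from h import *
plan([.5987,-.143,.0575],45)"
```

```text
t 15.22 pos [ 0.5977 -0.1434  0.0569] q [ 0.45  1.01 -0.53  1.71  0.8   0.65  0.25] F [ 0.3 -0.4  0.9] open 1.0
shift [-0.0004  0.001  -0.0006] rot [-0.06 -0.05  0.01] rows>= 1.0
```

>>> send_rows(
  moves=[-0.0004,0.001,-0.0005,0,0,0,-0.0004,0.001,-0.0005,0,0,0,-0.0004,0.001,-0.0005,0,0,0,-0.0004,0.001,-0.0005,0,0,0,-0.0004,0.001,-0.0005,0,0,0],
  claw=1,
)

```text
clock: 15.63
tool_pos: [0.5992, -0.143, 0.0582]
eef_rot: [0.383, 0.924, -0.0, 0.0]
contact_force: [-0.7, 0.3, 0.8]
opening: 0.652
```

>>> send_rows(
  moves=[0,0,0,0,0,0,0,0,0,0,0,0,0,0,0,0,0,0,0,0,0,0,0,0,0,0,0,0,0,0],
)

```text
clock: 16.05
tool_pos: [0.5991, -0.143, 0.0582]
eef_rot: [0.383, 0.924, -0.0, 0.0]
contact_force: [0.2, 0.4, 1.3]
opening: 0.654
```

>>> send_rows(
  moves=[0,0,-0.003,0,0,0,0,0,-0.015,0,0,0,0,0,-0.04,0,0,0,0,0,-0.065,0,0,0,0,0,-0.08,0,0,0],
)

```text
clock: 16.47
tool_pos: [0.6002, -0.1427, 0.1415]
eef_rot: [0.383, 0.924, 0.001, 0.002]
contact_force: [0.9, -0.1, -0.2]
opening: 0.652
```

```bash
python3 -c "
from h import *
plan([.468,.0278,.13],45)
look('p10','medium',.032,{'side':(240,80,460,280),'top':(260,80,460,280)})"
```

```text
t 16.47 pos [ 0.6002 -0.1427  0.1415] q [ 0.49  0.9  -0.62  1.68  0.7   0.79  0.33] F [ 0.9 -0.1 -0.2] open 0.652
shift [0.2141 0.0271 0.011 ] rot [0.12 0.14 0.02] rows>= 6.0
t 16.47 tcp [ 0.6002 -0.1427  0.1415]
side held lid [ 599.4 -143.3] 120 minus tcp [-0.9 -0.6]
side jar neck [468.1  27.2] 245
top held lid [ 563.  -105.6] 39 minus tcp [-37.3  37.2]
top jar neck [468.   27.1] 63
```

View pics/p10_side.png

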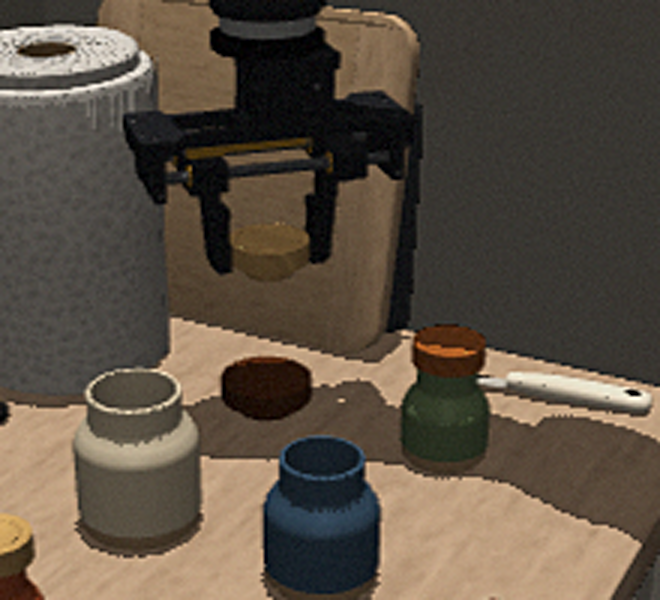

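>>> send_rows(
  moves=[0.035,0.0045,0,0,0,0,0.075,0.0095,0,0,0,0,0.115,0.0147,0,0,0,0,0.155,0.02,0,0,0,0,0.185,0.0238,0,0,0,0],
)

```text
clock: 16.98
tool_pos: [0.4845, 0.0072, 0.141]
eef_rot: [0.382, 0.924, 0.001, 0.002]
contact_force: [0.3, 0.4, -0.8]
opening: 0.651
```

```bash
python3 -c "
from h import *
plan([.4687,.0276,.122],45)"
```

```text
t 16.98 pos [0.4845 0.0072 0.141 ] q [ 0.2   0.76 -0.51  2.08  0.8   0.49 -0.13] F [ 0.3  0.4 -0.8] open 0.651
shift [0.0256 0.0032 0.0189] rot [0.21 0.13 0.11] rows>= 1.0
```

>>> send_rows(
  moves=[0.018,0.002,0.005,0,0,0,0.025,0.0032,0.01,0.2,0.1,0.1,0.0255,0.0032,0.015,0.2,0.1,0.1,0.0255,0.0032,0.018,0.2,0.1,0.1,0.0255,0.0032,0.019,0.2,0.1,0.1],
)

```text
clock: 17.4
tool_pos: [0.4691, 0.0265, 0.1212]
eef_rot: [0.383, 0.924, -0.001, 0.0]
contact_force: [-0.3, -0.7, -0.5]
opening: 0.65
```

```bash
python3 -c "
from h import *
plan([.4687,.0276,.1062],45)
look('p11','medium',.0322,{'side':(240,120,460,300),'top':(260,80,460,280)})"
```

```text
t 17.4 pos [0.4691 0.0265 0.1212] q [ 0.12  0.78 -0.44  2.13  0.86  0.41 -0.24] F [-0.3 -0.7 -0.5] open 0.65
shift [0.001  0.0005 0.015 ] rot [-0.05  0.05 -0.07] rows>= 1.0
t 17.4 tcp [0.4691 0.0265 0.1212]
side held lid [468.6  26.5] 160 minus tcp [-0.5 -0.1]
side jar neck [468.2  27.2] 238
```

View pics/p11_side.png

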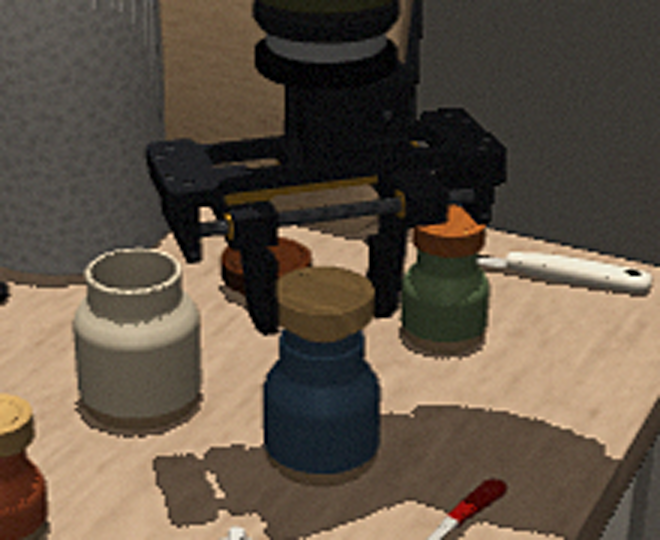

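The medium lid is centred above the blue jar at (325,305), within 1 mm. Lowering it.

>>> send_rows(
  moves=[0.0008,0.0003,0.002,0,0,0,0.0008,0.0003,0.006,0,0,0,0.0008,0.0003,0.01,0,0,0,0.0008,0.0003,0.013,0,0,0,0.0008,0.0003,0.015,0,0,0],
)

```text
clock: 17.92
tool_pos: [0.4688, 0.027, 0.106]
eef_rot: [0.384, 0.923, -0.001, 0.0]
contact_force: [-0.7, -1.7, 11.8]
opening: 0.655
```

>>> send_rows(
  moves=[0,0,0.001,0,0,0,0,0,0.001,0,0,0,0,0,0.001,0,0,0,0,0,0.001,0,0,0,0,0,0.001,0,0,0],
)

```text
clock: 18.33
tool_pos: [0.4688, 0.027, 0.1055]
eef_rot: [0.383, 0.924, -0.001, 0.001]
contact_force: [-1.4, -0.2, 7.2]
opening: 0.65
```

```bash
python3 -c "
from h import *
plan([.4687,.0276,.1062],45)
look('p12','medium',.0322,{'side':(240,120,460,300),'top':(260,80,460,280)})"
```

```text
t 18.33 pos [0.4688 0.027  0.1055] q [ 0.08  0.81 -0.39  2.14  0.9   0.36 -0.28] F [-1.4 -0.2  7.2] open 0.65
shift [ 0.0005  0.0004 -0.0007] rot [-0.04  0.09 -0.1 ] rows>= 1.0
t 18.33 tcp [0.4688 0.027  0.1055]
side held lid [468.   26.7] 157 minus tcp [-0.8 -0.3]
side jar neck [468.2  27.8] 216
```

View pics/p12_side.png

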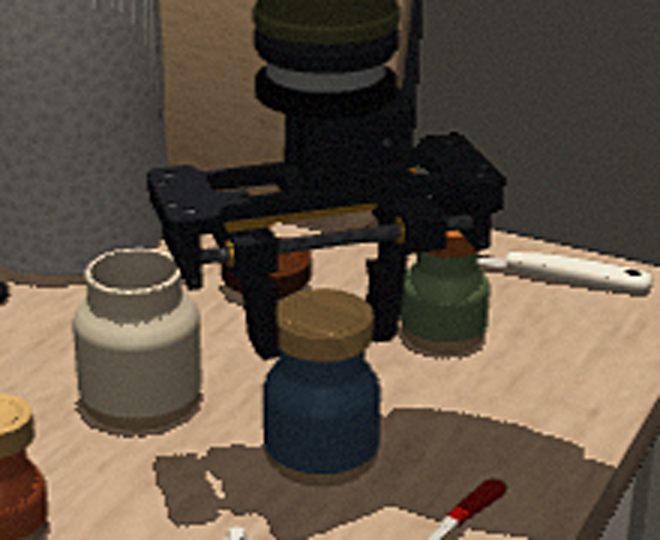

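The medium lid is seated at (325,325). I'll release it and go for the large lid.

>>> send_rows(
  moves=[0,0,0,0,0,0,0,0,0,0,0,0,0,0,0,0,0,0,0,0,-0.01,0,0,0,0,0,-0.04,0,0,0],
  claw=-1,
)

```text
clock: 18.85
tool_pos: [0.467, 0.0269, 0.1434]
eef_rot: [0.383, 0.924, -0.002, -0.002]
contact_force: [0.2, -0.4, -0.8]
opening: 0.988
```

```bash
python3 -c "
from h import *
plan([.6025,-.1425,.085],45)
s=imaging.snapshot('side');C=cloud(s).reshape(-1,3)
for zl,rad in((.01,.0335),):
    n=C[np.hypot(C[:,0]-.6,C[:,1]+.143)<.05]; zz=n[:,2]+.002; S=n[(zz>zl+.002)&(zz<zl+.014)]; print(circ(S,rad).x.round(4),len(S))
"
```

```text
t 18.85 pos [0.467  0.0269 0.1434] q [ 0.15  0.75 -0.5   2.12  0.8   0.48 -0.19] F [ 0.2 -0.4 -0.8] open 0.988
shift [-0.2157 -0.0235  0.0581] rot [-0.34 -0.12 -0.04] rows>= 6.0
[ 0.5508 -0.1065] 86
```

>>> send_rows(
  moves=[-0.03,-0.003,0,-0.2,0,0,-0.07,-0.0075,0,-0.3,0,0,-0.11,-0.012,0,-0.3,0,0,-0.15,-0.016,0.005,-0.3,0,0,-0.185,-0.02,0.015,-0.3,0,0],
)

```text
clock: 19.32
tool_pos: [0.5881, -0.1206, 0.1352]
eef_rot: [0.384, 0.923, 0.003, 0.004]
contact_force: [0.6, 0.3, -0.1]
opening: 0.998
```

```bash
python3 -c "
from h import *
plan([.6025,-.1428,.07],45)
s=imaging.snapshot('side');C=cloud(s).reshape(-1,3)
cv2.imwrite('pics/s13.png',cv2.resize(s['image'][80:280,200:480],None,fx=2.8,fy=2.8)[...,::-1])
for zl,rad in((.01,.0335),):
    n=C[np.hypot(C[:,0]-.6,C[:,1]+.143)<.05]; zz=n[:,2]+.002; S=n[(zz>zl+.002)&(zz<zl+.014)]; print(circ(S,rad).x.round(4),len(S))
"
```

```text
t 19.32 pos [ 0.5881 -0.1206  0.1352] q [ 0.46  0.89 -0.61  1.74  0.72  0.74  0.26] F [ 0.6  0.3 -0.1] open 0.998
shift [-0.0255 -0.0059  0.0653] rot [ 0.44  0.32 -0.18] rows>= 2.0
[ 0.6023 -0.143 ] 150
```

View pics/s13.png

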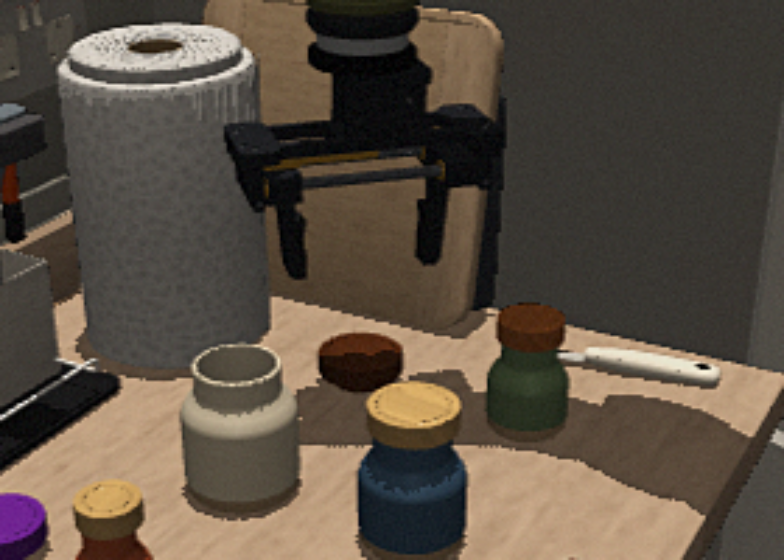

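The large lid stands at (360,360) in the crop, and the medium and small jars are closed flat. Hovering over the large lid next.

>>> send_rows(
  moves=[-0.015,-0.003,0.01,0,0,0,-0.023,-0.005,0.025,0.4,0.3,-0.2,-0.025,-0.006,0.04,0.4,0.3,-0.2,-0.025,-0.006,0.05,0.4,0.3,-0.2,-0.025,-0.006,0.055,0.4,0.3,-0.2],
)

```text
clock: 19.78
tool_pos: [0.6028, -0.1495, 0.0755]
eef_rot: [0.386, 0.922, -0.002, -0.0]
contact_force: [-0.2, 0.2, -0.0]
opening: 1.001
```

```bash
python3 -c "
from h import *
plan([.6027,-.1428,.032],45)"
```

```text
t 19.78 pos [ 0.6028 -0.1495  0.0755] q [ 0.47  1.   -0.56  1.69  0.78  0.7   0.27] F [-0.2  0.2 -0. ] open 1.001
shift [0.0049 0.0048 0.0435] rot [-0.22  0.09 -0.41] rows>= 2.0
```

>>> send_rows(
  moves=[0.0045,0.0045,0.002,-0.2,0,-0.4,0.0045,0.0045,0.01,-0.2,0,-0.4,0.0045,0.0045,0.022,-0.2,0,-0.4,0.0045,0.0045,0.034,-0.2,0,-0.4,0.0045,0.0045,0.041,-0.2,0,-0.4],
)

```text
clock: 20.2
tool_pos: [0.602, -0.1433, 0.0328]
eef_rot: [0.383, 0.924, -0.001, -0.0]
contact_force: [-0.4, 0.2, 0.3]
opening: 0.997
```

```bash
python3 -c "
from h import *
plan([.6027,-.1428,.032],45)"
```

```text
t 20.2 pos [ 0.602  -0.1433  0.0328] q [ 0.44  1.05 -0.52  1.7   0.83  0.62  0.23] F [-0.4  0.2  0.3] open 0.997
shift [-0.0001  0.0008  0.0008] rot [-0.1   0.03  0.01] rows>= 1.0
```

>>> send_rows(
  moves=[0,0.001,0,0,0,0,0,0.001,0,0,0,0,0,0.001,0,0,0,0,0,0.001,0,0,0,0,0,0.001,0,0,0,0],
  claw=1,
)

```text
clock: 20.62
tool_pos: [0.6031, -0.1427, 0.0333]
eef_rot: [0.383, 0.924, -0.001, 0.0]
contact_force: [-0.5, -0.0, -0.8]
opening: 0.756
```

>>> send_rows(
  moves=[0,0,0,0,0,0,0,0,0,0,0,0,0,0,-0.003,0,0,0,0,0,-0.02,0,0,0,0,0,-0.045,0,0,0],
)

```text
clock: 21.03
tool_pos: [0.6014, -0.1426, 0.077]
eef_rot: [0.383, 0.924, -0.001, -0.002]
contact_force: [1.0, -0.6, 0.1]
opening: 0.759
```

>>> send_rows(
  moves=[0,0,-0.04,0,0,0,0,0,-0.065,0,0,0,0,0,-0.075,0,0,0,0,0,-0.08,0,0,0,0,0,-0.08,0,0,0],
)

```text
clock: 21.45
tool_pos: [0.6018, -0.1427, 0.1575]
eef_rot: [0.383, 0.924, -0.002, -0.001]
contact_force: [-0.0, -0.0, -0.7]
opening: 0.755
```

```bash
python3 -c "
from h import *
plan([.5997,.0283,.155],45)
look('p14','large',.0322,{'side':(240,80,460,280),'top':(260,80,460,280)})"
```

```text
t 21.45 pos [ 0.6018 -0.1427  0.1575] q [ 0.5   0.89 -0.64  1.66  0.68  0.84  0.35] F [-0.  -0.  -0.7] open 0.755
shift [0.1224 0.1194 0.0021] rot [-0.22 -0.07  0.  ] rows>= 5.0
t 21.45 tcp [ 0.6018 -0.1427  0.1575]
side held lid [ 601.  -143.3] 168 minus tcp [-0.8 -0.5]
side jar neck [599.4  27.8] 259
top held lid [ 605.8 -147.8] 210 minus tcp [ 3.9 -5.1]
top jar neck [599.4  27.2] 94
```

View pics/p14_side.png

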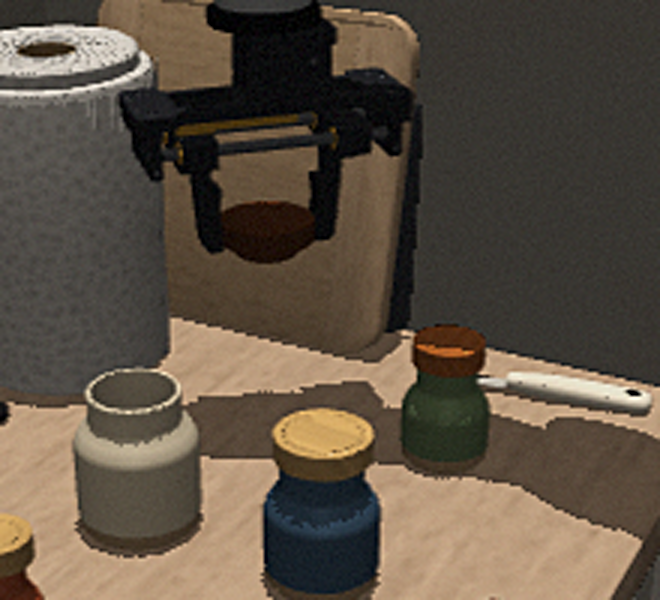

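>>> send_rows(
  moves=[0.02,0.02,0,0,0,0,0.048,0.047,0,0,0,0,0.076,0.074,0,0,0,0,0.098,0.096,0,0,0,0,0.11,0.107,0,0,0,0],
)

```text
clock: 21.97
tool_pos: [0.5974, 0.0167, 0.154]
eef_rot: [0.38, 0.925, -0.001, -0.005]
contact_force: [-0.1, 0.5, -0.1]
opening: 0.754
```

```bash
python3 -c "
from h import *
plan([.6001,.0281,.135],45)"
```

```text
t 21.97 pos [0.5974 0.0167 0.154 ] q [ 0.24  0.87 -0.62  1.72  0.67  0.79  0.08] F [-0.1  0.5 -0.1] open 0.754
shift [0.0059 0.0101 0.019 ] rot [-0.28 -0.48  0.36] rows>= 1.0
```

>>> send_rows(
  moves=[0.004,0.007,0.003,-0.3,-0.5,0.4,0.006,0.01,0.008,-0.3,-0.5,0.4,0.006,0.01,0.013,-0.3,-0.5,0.4,0.006,0.01,0.017,-0.3,-0.5,0.4,0.006,0.01,0.019,-0.3,-0.5,0.4],
)

```text
clock: 22.38
tool_pos: [0.5993, 0.0259, 0.1333]
eef_rot: [0.384, 0.923, -0.001, -0.001]
contact_force: [-1.1, 1.2, 0.9]
opening: 0.755
```

>>> send_rows(
  moves=[0,0,0,0,0,0,0,0,0,0,0,0,0,0,0,0,0,0,0,0,0,0,0,0,0,0,0,0,0,0],
)

```text
clock: 22.8
tool_pos: [0.5995, 0.0257, 0.1336]
eef_rot: [0.384, 0.923, -0.001, -0.0]
contact_force: [-0.8, -0.1, -1.3]
opening: 0.756
```

```bash
python3 -c "
from h import *
plan([.6001,.0281,.1183],45)
look('p15','large',.0333,{'side':(180,100,400,290),'top':(180,80,400,280)})"
```

```text
t 22.8 pos [0.5995 0.0257 0.1336] q [ 0.21  0.89 -0.59  1.73  0.7   0.74  0.03] F [-0.8 -0.1 -1.3] open 0.756
shift [0.0013 0.0022 0.0153] rot [-0.13  0.01 -0.18] rows>= 1.0
t 22.8 tcp [0.5995 0.0257 0.1336]
side held lid [599.   25.4] 183 minus tcp [-0.5 -0.2]
side jar neck [599.5  27.8] 244
top held lid [599.   24.1] 22 minus tcp [-0.5 -1.5]
```

View pics/p15_side.png

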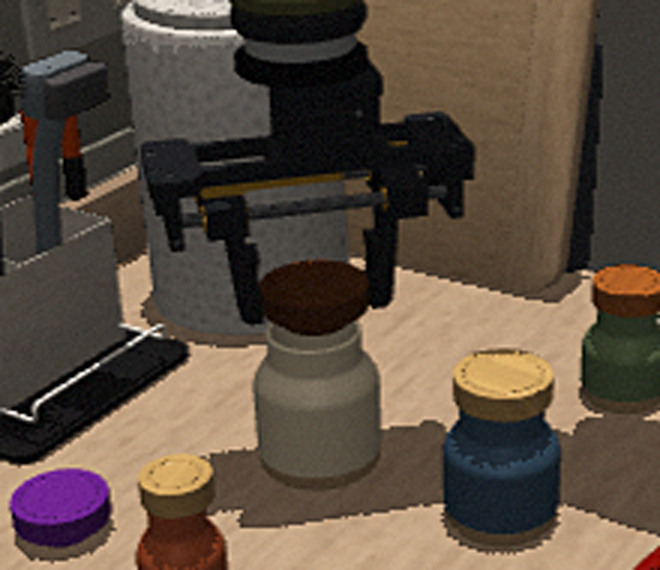

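>>> send_rows(
  moves=[0.0013,0.0021,0,0,0,0,0.0013,0.0021,0.001,0,0,0,0.0013,0.0021,0.002,0,0,0,0.0013,0.0021,0.003,0,0,0,0.0013,0.0021,0.003,0,0,0],
)

```text
clock: 23.32
tool_pos: [0.5998, 0.0282, 0.1303]
eef_rot: [0.384, 0.923, -0.001, -0.001]
contact_force: [-0.3, 0.5, -0.2]
opening: 0.754
```

```bash
python3 -c "
from h import *
plan([.6001,.0281,.1183],45)
look('p16','large',.0333,{'side':(180,100,400,290),'top':(180,80,400,280)})"
```

```text
t 23.32 pos [0.5998 0.0282 0.1303] q [ 0.2   0.9  -0.59  1.73  0.7   0.74  0.03] F [-0.3  0.5 -0.2] open 0.754
shift [-0.0002  0.0002  0.012 ] rot [-0.17 -0.   -0.16] rows>= 1.0
t 23.32 tcp [0.5998 0.0282 0.1303]
side held lid [599.2  27.6] 183 minus tcp [-0.6 -0.5]
side jar neck [599.4  27.9] 245
top held lid [599.2  25.6] 24 minus tcp [-0.6 -2.5]
```

>>> send_rows(
  moves=[0,0,0.002,0,0,0,0,0,0.005,0,0,0,0,0,0.008,0,0,0,0,0,0.011,0,0,0,0,0,0.012,0,0,0],
)

```text
clock: 23.83
tool_pos: [0.5997, 0.0281, 0.1181]
eef_rot: [0.384, 0.923, -0.001, -0.001]
contact_force: [-1.6, 0.3, 7.9]
opening: 0.754
```

>>> send_rows(
  moves=[0,0,0.001,0,0,0,0,0,0.001,0,0,0,0,0,0.001,0,0,0,0,0,0.001,0,0,0,0,0,0.001,0,0,0],
)

```text
clock: 24.25
tool_pos: [0.5996, 0.0281, 0.118]
eef_rot: [0.384, 0.923, -0.002, -0.0]
contact_force: [-2.4, -0.2, 7.3]
opening: 0.756
```

```bash
python3 -c "
from h import *
plan([.6001,.0281,.1183],45)
look('p17','large',.0333,{'side':(180,100,400,290),'top':(180,80,400,280)})"
```

```text
t 24.25 pos [0.5996 0.0281 0.118 ] q [ 0.19  0.91 -0.57  1.74  0.72  0.71  0.01] F [-2.4 -0.2  7.3] open 0.756
shift [-0.0003  0.0003 -0.0003] rot [-0.19  0.02 -0.17] rows>= 1.0
t 24.25 tcp [0.5996 0.0281 0.118 ]
side held lid [599.4  27.9] 172 minus tcp [-0.2 -0.1]
side jar neck [599.4  28.1] 224
top held lid [598.3  24.3] 23 minus tcp [-1.4 -3.8]
```

View pics/p17_side.png

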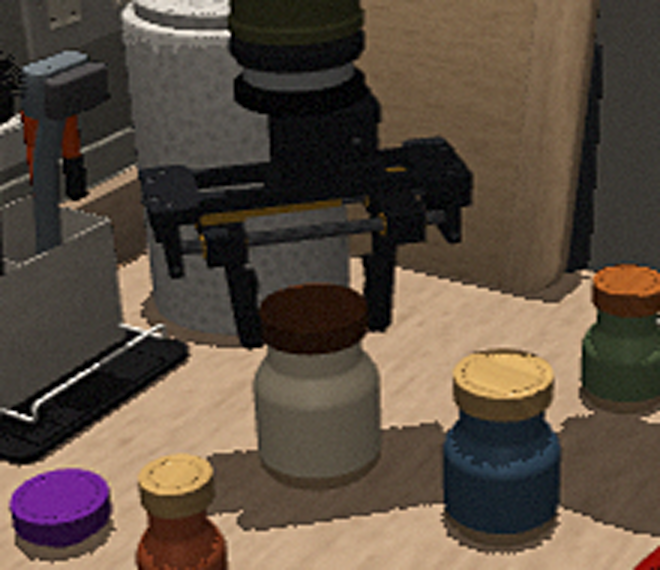

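The large lid is seated at (315,320). I'll release, withdraw straight up and check everything.

>>> send_rows(
  moves=[0,0,0,0,0,0,0,0,0,0,0,0,0,0,0,0,0,0,0,0,-0.005,0,0,0,0,0,-0.025,0,0,0],
  claw=-1,
)

```text
clock: 24.77
tool_pos: [0.5978, 0.0275, 0.1408]
eef_rot: [0.384, 0.923, -0.003, -0.003]
contact_force: [0.2, -0.2, -0.5]
opening: 1.005
```

>>> send_rows(
  moves=[0,0,-0.03,0,0,0,0,0,-0.06,0,0,0,0,0,-0.09,0,0,0,0,0,-0.11,0,0,0,0,0,-0.115,0,0,0],
)

```text
clock: 25.18
tool_pos: [0.6005, 0.0289, 0.2597]
eef_rot: [0.384, 0.923, -0.001, -0.0]
contact_force: [0.3, 0.3, -0.3]
opening: 0.999
```

>>> send_rows(
  moves=[0.02,-0.02,0,0,0,0,0.045,-0.045,0,0,0,0,0.07,-0.07,0,0,0,0,0.085,-0.085,0,0,0,0,0.09,-0.09,0,0,0,0],
)

```text
clock: 25.6
tool_pos: [0.4689, 0.0285, 0.2592]
eef_rot: [0.383, 0.924, -0.003, -0.002]
contact_force: [-0.9, -0.3, -0.7]
opening: 0.997
```

```bash
python3 - <<'E'
from h import *
plan([.6,.028,.25],45)
z=np.load("s0.npz")
rad={"large":.0335,"medium":.029,"small":.0245,"tiny":.02}
for n,dz in(("side",-.002),("top",.0015)):
    s=imaging.snapshot(n); C=cloud(s); c=C.reshape(-1,3)
    cv2.imwrite(f"pics/end_{n}.png",s["image"][...,::-1])
    for k,(x,y,h,ro,ri) in J.items():
        T=c[(np.hypot(c[:,0]-x,c[:,1]-y)<.04)&(c[:,2]>h+.010)&(c[:,2]<h+.03)]
        top=T[T[:,2]-dz>h+.0145]
        if len(top)>10:
            A=np.c_[top[:,:2]-top[:,:2].mean(0),np.ones(len(top))]; co=np.linalg.lstsq(A,top[:,2],rcond=None)[0]
            print(n,k,"lid fit",(circ(T,rad[k]).x*1000).round(1) if n=="side" else np.round(cv2.minEnclosingCircle((top[:,:2]*1000).astype(np.float32))[0],1),"top z-h",round((co[2]-dz-h)*1000,1),"tilt deg",np.degrees(np.arctan(np.hypot(*co[:2]))).round(2),len(top))
    for q in("timer","peeler","jar_large","jar_medium","jar_small","jar_tiny"):
        L=imaging.silhouettes(q,s)
        if L:
            m=L[0]["pixels"]; P=C[m&(s["depth"]>0)]
            print(n,q,round(L[0]["score"],2),[int(L[0]["box"][0]*640),int(L[0]["box"][1]*400)],P.mean(0).round(3))
E
```

```text
t 25.6 pos [0.4689 0.0285 0.2592] q [ 0.3   0.58 -0.72  2.    0.55  0.77  0.03] F [-0.9 -0.3 -0.7] open 0.997
shift [-0.093   0.0925  0.0084] rot [-0.42 -0.05 -0.05] rows>= 4.0
side large lid fit [599.3  27.6] top z-h 16.4 tilt deg 0.16 497
side medium lid fit [468.6  26.8] top z-h 16.3 tilt deg 0.28 458
side small lid fit [ 459.2 -139.7] top z-h 16.4 tilt deg 0.33 219
side tiny lid fit [588.6 177.7] top z-h 16.4 tilt deg 0.59 287
side timer 0.84 [318, 316] [0.428 0.195 0.029]
side jar_large 0.56 [287, 241] [0.582 0.052 0.047]
side jar_medium 0.75 [348, 259] [0.457 0.05  0.042]
side jar_small 0.81 [388, 221] [ 0.453 -0.123  0.034]
side jar_tiny 0.58 [241, 288] [0.579 0.191 0.03 ]
top large lid fit [600.   26.3] top z-h 16.2 tilt deg 0.45 416
top small lid fit [ 460. -139.] top z-h 16.0 tilt deg 0.69 350
top tiny lid fit [588.2 177.8] top z-h 16.3 tilt deg 0.8 251
top timer 0.94 [205, 250] [0.434 0.18  0.039]
top peeler 0.65 [422, 252] [ 0.427 -0.258  0.013]
top jar_large 0.45 [296, 169] [ 0.59  -0.006  0.063]
top jar_tiny 0.62 [213, 173] [0.584 0.165 0.036]
```

View pics/end_side.png

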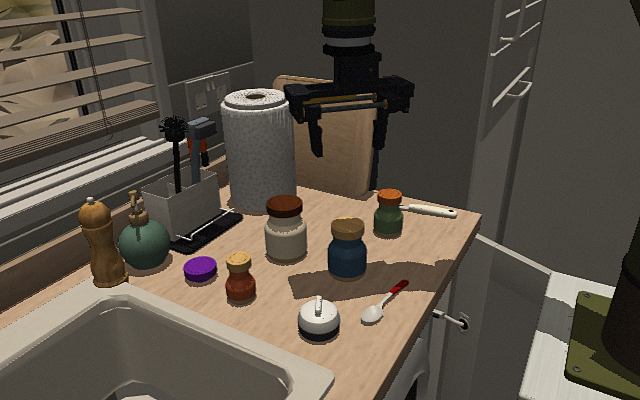

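View pics/end_top.png

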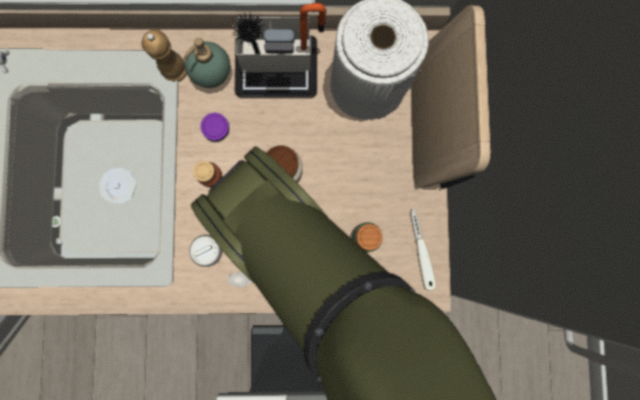

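All four lids lie flat on their own jars: 16 mm above the rim, with tilts under 1°. The timer and peeler are where they were, and the gripper is clear of everything. Handing in.

```bash
python3 -c "
from plant import r
print(r.finish_job())"
```

```text
the job is handed in; nothing more can be done
None
```

All four jars are closed, each with the lid of its own size. I handed the job in with the clock at about 26 s of the 96 s allowed.

I took the stack apart from the top, in the order tiny, small, medium, large. Each lid was centred over its jar with the side camera and then lowered until it rested on the rim. I left the purple look-alike alone.

**Lid seating:** The last pictures put each disc top about 16 mm above its rim, which is fully home. Tilt was under 1° in both cameras. The medium lid was hidden from the top camera by the arm, so only the side view confirms that one.

**Jars and bystanders:** Every lid centre is within about 2 mm of where its jar was first measured, so the jars have not moved noticeably. The timer and peeler are where they started. In the last pictures the network missed the peeler in the side view and two jars in the top view, where the arm was in the way. The peeler is plainly visible in the side picture.

**Forces:** The highest wrist force I read was about 19 N, while seating the small lid.

**Checks that disagreed:** The top camera's fits of the held lids were off by 1.5 to 50 mm because the arm blocked its view, so I used the side camera for those. One reading of the large lid while it was partly hidden was also wrong, and I measured it again before gripping.

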